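# Pin the spacer pack on a grow-channel foot

### The job

Slide the three loose steel spacer discs on the dark steel foot home into the corner of its stop, so that their holes line up over the hole in the foot, then take the pin from the white holder, pass it through all three discs and press it past the spring catches in the foot until its flange sits fully home, flat on the top disc. Work gently, by feel: do not ram the discs or the pin. Leave the other things on the bench alone, let go and draw back.

Things in the scene. Friction and masses are not known exactly. Their poses are not given: they have to be found in the camera images.
- foot: Fixed dark steel foot block, 96 x 96 mm, 30 mm high, with an L-shaped corner stop on top. Origin on the bench, on the axis of the foot's hole; z up. In its axes the block spans -56 to +40 mm in x and y, and the stop's corner lies towards +x +y, which points away from the robot (yaw -45 degrees, give or take 20).
- foot_stop (a point): Inner corner of the stop, at block-top height, 28 mm from the hole's axis along both foot axes. Walls 12 mm thick, 22 mm high, 63 mm long inside: one faces -x of the foot, one -y. A 56 mm disc touching both walls has its hole over the foot's hole.
- foot_hole (a point): Centre of the mouth of the foot's hole, on the block's top face, 30 mm above the bench; axes as the foot's. Round, 18 mm across, through the block. Two opposed spring catches inside, 11 to 21 mm below the mouth, grip the pin.
- disc_low_c (a point): Centre (half-way up, on the hole's axis) of the lowest of three equal loose, smooth, oiled steel spacer discs stacked on the foot: 56 mm across, 8 mm thick, hole 18 mm, about 140 g. At the start each lies 5 to 20 mm short of each wall, so the holes do not line up.
- disc_mid_c (a point): Centre (half-way up, on the hole's axis) of the middle of three equal loose, smooth, oiled steel spacer discs stacked on the foot: 56 mm across, 8 mm thick, hole 18 mm, about 140 g. At the start each lies 5 to 20 mm short of each wall, so the holes do not line up.
- disc_top_c (a point): Centre (half-way up, on the hole's axis) of the top of three equal loose, smooth, oiled steel spacer discs stacked on the foot: 56 mm across, 8 mm thick, hole 18 mm, about 140 g. At the start each lies 5 to 20 mm short of each wall, so the holes do not line up.
- pin_grip (a point): Grasp point of the loose steel pin, on its axis, z up. From the bottom: shank 15 mm across, 50 mm long, its last 10 mm tapering to 9 mm; flange 30 mm across, 4 mm thick; round grip 20 mm across, 40 mm tall. The point is 26 mm above the flange's underside, 18 mm below the pin's top, and 50 mm above the foot hole's mouth when the pin is home. About 150 g.
- pin_flange (a point): Centre of the underside of the pin's flange, z up; home is 24 mm above the mouth of the foot's hole. Over the last 8 mm the catches resist with roughly 4 to 10 N; more than that, at the right depth, is the flange seating. The pin does not drop through the catches by its own weight, and stays where it is let go.
- holder: Fixed white plastic block, 62 x 62 mm, 56 mm high, in whose 20 mm hole the pin stands loosely at the start, its flange on the block's top. Origin at the centre of the underside.
- spanner: steel open-ended spanner 150 long lying on the bench (mm); a bystander, leave alone. Origin on the underside.
- washer: black rubber washer, 44 across, 4 thick (mm); a bystander, leave alone. Origin on the underside.
- plug: white plastic plug, 26 across, 45 long, lying (mm); a bystander, leave alone. Origin on the underside.
- netcup_a: black net cup, 52 across, 50 high (mm); a bystander, leave alone. Origin on the underside.
- netcup_b: black net cup, 52 across, 50 high (mm); a bystander, leave alone. Origin on the underside.
- dosing: white dosing bottle, 64 across, 150 high (mm); a bystander, leave alone. Origin on the underside.
- meter: grey hand-held meter, 150 x 34 x 22 (mm); a bystander, leave alone. Origin on the underside.
There are look-alikes about, which are no part of the job. Leave any blue or green look-alike of the part that bears disc_top_c alone.

How it is judged:
On the way:
1. the three discs lie flat on the foot with their holes lined up over the foot's hole (each within 3 mm) (horizontal distance between each of disc_low_c, disc_mid_c, disc_top_c and foot_hole below 0.003 m and z of disc_low_c in the frame of foot_hole below 0.006 m and z of disc_mid_c in the frame of foot_hole below 0.014 m and z of disc_top_c in the frame of foot_hole below 0.022 m), for 0.2 s.
At the end, for the whole second after the job is handed in: The pin stands upright (within 0.06 rad) through all three discs, its flange on the top disc (underside 24 mm, within 1.5 mm, above the mouth of the foot's hole) and its axis within 3 mm of the hole's; the discs lie flat, each centred within 3 mm of the hole; all at rest (all of step 1 and z of pin_flange in the frame of foot_hole between 0.0215 and 0.0255 m and horizontal distance between pin_flange and foot_hole below 0.003 m and angle between pin_flange's own z axis and vertical below 0.06 rad and linear speed of each of pin, disc_low, disc_mid, disc_top below 0.02 m/s); the robot touches nothing.
It fails at once if a disc is pushed by the fingers with more than 35 N (contact force between the fingers and disc_low above 35 N or contact force between the fingers and disc_mid above 35 N or contact force between the fingers and disc_top above 35 N).
It fails at once if the pin is pressed on a disc or on the foot's face with more than 35 N (contact force between pin and disc_low above 35 N or contact force between pin and disc_mid above 35 N or contact force between pin and disc_top above 35 N or contact force between pin and foot above 35 N).
It fails at once if a bystander is moved by more than 25 mm (distance of any of spanner, washer, plug, netcup_a, netcup_b, dosing, meter from where it was at the start of the episode above 0.025 m).
It also fails if it takes over 67 s, if anything falls off the work surface, if the arm or the gripper's body presses on something with over 40 N, if the wrist force passes 120 N, or if a joint passes its speed limit or range.

### The arm

A 6-joint arm with a two-finger parallel gripper is mounted at the origin on the work surface. World frame = base frame: x ahead of the robot, y to its left, z up, the work surface at z = 0. Lengths are in m, angles in rad, forces in N, time in s.
With the tool pointing down it reaches from about 0.425 to 1.125 m from the base axis. Payload 14.9 kg.
Tool frame: the origin (TCP) lies midway between the tips of the shut fingers; the grasp point (between the pads) lies 19 mm behind it (manip.tcp_to_grasp is the distance from the TCP to the grasp point, in m); z points along the fingers, y is the direction in which the jaws open and shut (so a half turn about z gives the same grasp; the last joint's range is limited). The gripper opens to 91 mm and grips with 3 to 60 N. Pads are 32 mm wide; open, the fingers measure 118 mm over their backs; the gripper's body (76 mm by 178 mm) begins 60 mm behind the grasp point.
Start: joints at [1.139, 0.379, 1.734, -0, 1.028, -0.033], TCP at [0.272, 0.645, 0.192] pointing down, gripper open.
Joint ranges: [-2.77, 2.77], [-0.74, 2.19], [0, 2.66], [-1.06, 4.2], [0.31, 2.87], [-3.08, 3.08]. Speed limits (rad/s): [1.89, 1.89, 2.39, 3.14, 3.14, 3.14].

### API

Orientations are given as a unit quaternion [x, y, z, w].
In Python, from bench import manip gives the robot as it stands.
- The arm moves only by the shell command python3 -m creep 'ROWS' [FORCE]. ROWS is JSON, a list that holds one entry, the list of rows, each a list of 7 numbers: the shift along the tool's x, y, z in mm, then the turn, a rotation vector about the tool's x, y, z in rad, then the closure in counts, from 0 (fully open) to 255 (shut). A call has 1 to 5 rows; each row shifts and turns the commanded pose from where the row before left it, along the tool's axes as they then stand; what a row does not reach is not made up. A row lasts 1/8 s, in which the tool goes at most 62.5 mm and 10.7 degrees, less where a joint would pass 70% of its speed; a pose out of reach is approached as far as the arm can. A call with a gripper value outside its range is refused whole. The fingers move at their own pace and stop on an object; FORCE is the grip in N (left out, the last holds). Time passes only in rows, so rows that do not move let the fingers close. It gives the time, the measured TCP pose, the force and the opening at its end, in the units of the state.
- manip.state(): the state, without advancing time (a new reading comes with each control period).
- manip.camera(name): name is "scene" or "top" or "wrist"; returns a dict with "pixels" (420x560x3 uint8, red, green, blue), "z_map" (420x560 float32, m along the optical axis (not along the pixel's ray), 0 where there is no reading), "fovy" (degrees; the focal length in pixels is half the picture's height over the tangent of half this angle, whatever the lens; pixels are square), "cx", "cy" (the principal point, pixels), "R" (3x3) and "t" (3): a world point X has camera coordinates R X + t. Camera axes: x right, y down, z forward; pixel columns grow to the right and rows downward; lengths in m; the calibration is good to about 2 mm. A picture is of the moment at which its call begins.
- manip.sign_off(): hands the job in, once; it reports no verdict.
The state is a dict: "time_s": time; "joint_pos": joint angles; "qvel": joint speeds; "joint_torque": joint torques, N m; "eef_pos": TCP position; "tool_rot": TCP orientation; "ft_force": force on the tool from outside, world axes, zero at the start; "wrist_torque": the same for the moment, N m; "grip_width": finger opening in m.
Only numpy, scipy, OpenCV 4.12 (cv2) and the standard library are available. Lean on these libraries where they do the work, as an engineer would, in place of code of your own. Each camera call takes 0.05 s, during which the arm holds its last target. There are 200 camera calls.

## Working session

There is one attempt and no reset: what is moved stays moved. The work goes in short steps, Python scripts to look and compute and a shell command to move; the robot and the scene stay as the last step left them, time stands still between calls to the robot, and variables do not carry over. Pictures are saved under pics/ and viewed, about 8 in all and at most 12, crops included, and the job is handed in when it is done.

```bash
ls; mkdir -p pics; cat > h.py <<'E'
import numpy as np, cv2
from bench import manip
from scipy.spatial.transform import Rotation as Ro
def world(c,u,v,z=None):
    f=c["pixels"].shape[0]/2/np.tan(np.radians(c["fovy"])/2)
    d=np.array([(u-c["cx"])/f,(v-c["cy"])/f,1.]); R=np.array(c["R"]);t=np.array(c["t"])
    if z is None: return R.T@(d*c["z_map"][int(round(v)),int(round(u))]-t)
    o=-R.T@t; w=R.T@d
    return o+w*(z-o[2])/w[2]
def proj(c,X):
    f=c["pixels"].shape[0]/2/np.tan(np.radians(c["fovy"])/2)
    p=np.array(c["R"])@np.array(X)+np.array(c["t"]); return c["cx"]+f*p[0]/p[2], c["cy"]+f*p[1]/p[2]
def save(n,img): cv2.imwrite("pics/"+n+".png",img[...,::-1])
E
python3 - <<'E'
from h import *
import pickle
s=manip.state(); print(s)
a=manip.camera("top");b=manip.camera("scene")
pickle.dump((a,b),open("c0.pkl","wb"))
save("top0",cv2.resize(a["pixels"],(800,600)))
save("scene0",cv2.resize(b["pixels"],(800,600)))
print(a["fovy"],a["cx"],a["cy"],-a["R"].T@a["t"])
E
```

```text
pics
{'time_s': 0.0, 'joint_pos': array([ 1.13871999e+00,  3.79407375e-01,  1.73473613e+00,  5.12752850e-06,
        1.02849391e+00, -3.32966314e-02]), 'qvel': array([-0.00138789, -0.0026359 ,  0.0008858 ,  0.00034878,  0.00241558,
        0.00021957]), 'joint_torque': array([ 7.45150537e-04, -7.63709235e+01, -4.34365582e+01,  6.51633111e-02,
        4.23331023e-02, -1.16549368e-04]), 'eef_pos': array([0.27164348, 0.64471782, 0.19091121]), 'tool_rot': array([ 1.98072578e-01,  9.80187217e-01, -5.07798188e-04, -1.22593494e-04]), 'ft_force': array([-0.79695828,  0.2538595 ,  0.37433757]), 'wrist_torque': array([ 0.0019425 , -0.02263675, -0.008545  ]), 'grip_width': 0.09128330399725743}
54.34202318343852 285.17082058367475 210.73694490394158 [ 0.33584266 -0.03633916  1.04361952]
```

View pics/top0.png

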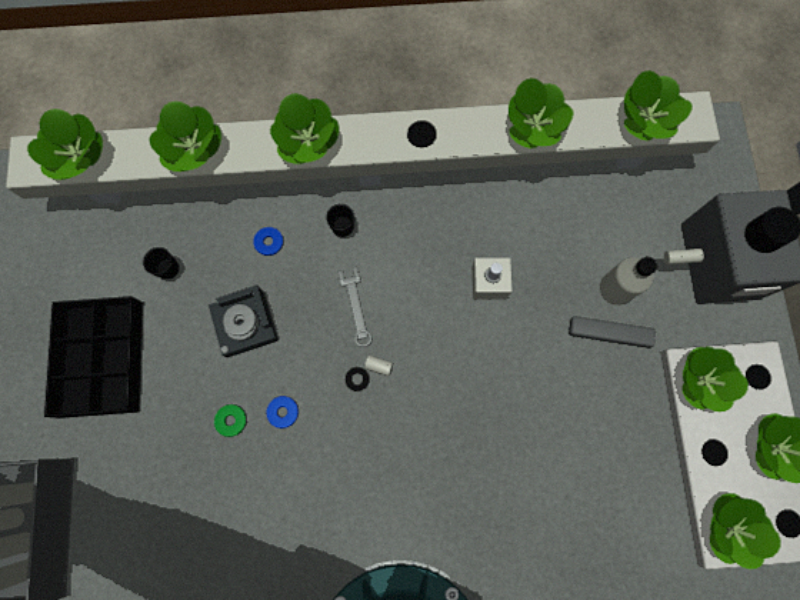

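View pics/scene0.png

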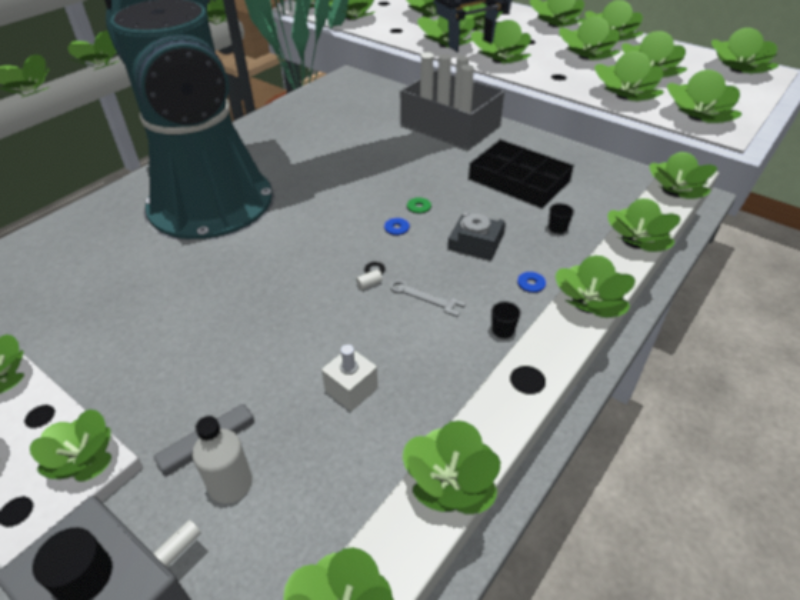

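The stack to use is the grey discs on the dark foot, at top (240,321). Look-alikes are the blue rings at (268,240) and (282,411), the green ring at (230,420) and the black washer at (357,378). The pin stands in the white holder at (493,272); the white plug at (378,365) is not it. I'll check these in one close crop.

```bash
python3 - <<'E'
from h import *
import pickle
a,b=pickle.load(open("c0.pkl","rb"))
p=a["pixels"]
# scaled: original = /1.4286
c1=cv2.resize(p[195:255,140:200],(400,400),interpolation=cv2.INTER_CUBIC)
c2=cv2.resize(p[165:225,315:375],(400,400),interpolation=cv2.INTER_CUBIC)
save("crop0",np.clip(np.hstack([c1,c2]).astype(float)*1.6,0,255).astype(np.uint8))
for n,(u,v) in dict(foot=(168,225),pin=(345,190),holder=(335,200)).items(): print(n,world(a,u,v),world(a,u,v,.03))
E
```

```text
foot [0.56226189 0.24276839 0.03064662] [0.56240643 0.24294656 0.03      ]
pin [ 0.60106234 -0.20022466  0.10243453] [ 0.62147391 -0.21283745  0.03      ]
holder [ 0.59015203 -0.18064598  0.05576683] [ 0.59678536 -0.18441003  0.03      ]
```

View pics/crop0.png

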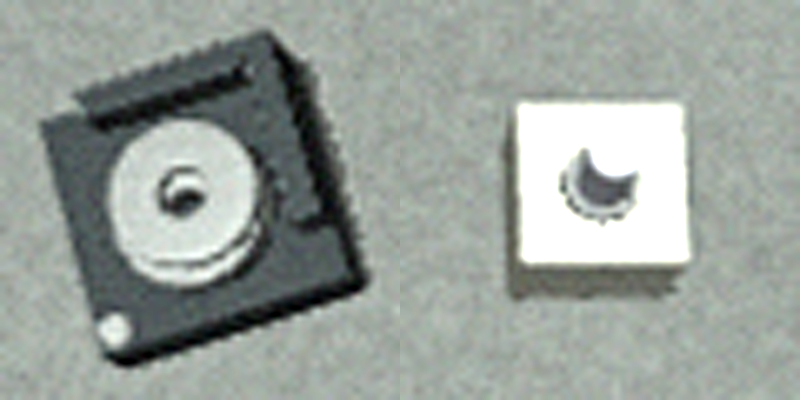

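The crop shows the grey stack on the foot. The corner stop is up-right, its corner at about (270,40), and the top disc's hole is at about (182,193). The pin in the holder is at about (600,190). Next I measure the foot, disc and holder from depth.

```bash
cat >> h.py <<'E'
def cloud(c):
    H,W=c["z_map"].shape; f=H/2/np.tan(np.radians(c["fovy"])/2)
    u,v=np.meshgrid(np.arange(W),np.arange(H)); z=c["z_map"]
    P=np.stack([(u-c["cx"])/f*z,(v-c["cy"])/f*z,z],-1)
    X=(P-np.array(c["t"]))@np.array(c["R"]); X[z<=0]=np.nan; return X
def rect(X,cx,cy,r,z0,z1):
    m=(np.hypot(X[...,0]-cx,X[...,1]-cy)<r)&(X[...,2]>z0)&(X[...,2]<z1)
    P=X[m]; return P,cv2.minAreaRect((P[:,:2]*1000).astype(np.float32))
def totool(d):  # world vector mm -> tool axes
    return Ro.from_quat(manip.state()["tool_rot"]).inv().apply(d)
E
python3 - <<'E'
from h import *
import pickle
a,b=pickle.load(open("c0.pkl","rb"))
for n,c in (("top",a),("scene",b)):
    X=cloud(c)
    for nm,x,y,r,z0,z1 in (("foot",.56,.24,.085,.02,.051),("footall",.56,.24,.085,.02,.06),("wall",.56,.24,.085,.047,.0527),("disc",.56,.24,.045,.0528,.058),("holder",.59,-.19,.07,.045,.058),("pintop",.60,-.2,.03,.09,.12)):
        try:
            P,R=rect(X,x,y,r,z0,z1); print(n,nm,len(P),np.round(R[0],1),np.round(R[1],1),R[2],"zmed",np.median(P[:,2]))
        except Exception as e: print(n,nm,"fail")
s=manip.state()
print(manip.tcp_to_grasp)
E
```

```text
top foot 1096 [564.3 241.2] [97.2 96.9] 14.98950481414795 zmed 0.030665508025272948
top footall 1549 [564.3 241.2] [97.2 96.9] 14.98950481414795 zmed 0.03828607368087052
top wall 387 [573.3 232.5] [84.4 75.1] 15.2469482421875 zmed 0.05107651214025049
top disc 210 [568.3 229.5] [67.  68.5] 85.94751739501953 zmed 0.05418809900005152
top holder 438 [ 608.3 -208.2] [62.9 61.7] 85.69440460205078 zmed 0.05526002704710753
top pintop 59 [ 607.4 -206.8] [18.3 18. ] 82.12895202636719 zmed 0.0991700106856198
scene foot 540 [563.9 239.3] [ 96.5 103.2] 15.328938484191895 zmed 0.034215279188303416
scene footall 773 [563.9 239.3] [ 96.5 103.2] 15.328938484191895 zmed 0.04430910252342653
scene wall 237 [577.3 229.9] [79.5 76.2] 19.199546813964844 zmed 0.05102126672447064
scene disc 90 [563.5 234.6] [52.2 54.7] 44.70628356933594 zmed 0.0539040323689149
scene holder 529 [ 608.7 -209.2] [63.5 65.2] 85.41036987304688 zmed 0.054713628167878635
scene pintop 72 [ 608.4 -208.9] [18.7 20.9] 64.7171401977539 zmed 0.09830471525966095
0.0188
```

Working estimate: block centre (564,241), edges at 15°, so the foot's yaw is about -75° (to be checked, since the task says -45 ± 20) and the hole is near (574,235). Next I move the wrist camera over the foot.

```bash
python3 -m creep '[[[-30,-20,-12,0,0,0,0],[-38,-25,-12,0,0,0.02,0],[-38,-25,-12,0,0,0.02,0],[-38,-25,-12,0,0,0.02,0],[-38,-25,-12,0,0,0.02,0]]]'; python3 -m creep '[[[-45,-29,0,0,0,0.02,0],[-45,-29,0,0,0,0.02,0],[-45,-29,0,0,0,0,0],[-45,-29,0,0,0,0,0],[-45,-29,0,0,0,0,0]]]' ; python3 - <<'E'
from h import *
s=manip.state();print(s["eef_pos"],s["time_s"])
w=manip.camera("wrist"); print("cam",-w["R"].T@w["t"],w["R"][2],w["fovy"])
save("w1",w["pixels"]); import pickle; pickle.dump(w,open("w1.pkl","wb"))
R=Ro.from_quat(s["tool_rot"]).as_matrix(); print(np.round(R,3))
print("rel",R.T@(-w["R"].T@w["t"]-s["eef_pos"]))
print("pix foot",proj(w,[.574,.2355,.03]))
E
```

```text
time_s: 0.72
eef_pos: [0.3888, 0.4595, 0.2517]
tool_rot: [0.237, 0.971, -0.0, -0.0]
ft_force: [0.3, -0.1, 0.4]
grip_width: 0.0913
time_s: 1.35
eef_pos: [0.5151, 0.2233, 0.2515]
tool_rot: [0.256, 0.967, -0.0, -0.0]
ft_force: [0.9, 0.5, 0.1]
grip_width: 0.091
[0.51512378 0.22325283 0.25146358] 1.35
cam [0.44210624 0.2638894  0.44510676] [ 0.25198068 -0.1444375  -0.95689265] 70.97646373746461
[[-0.868  0.496 -0.   ]
 [ 0.496  0.868 -0.   ]
 [ 0.    -0.    -1.   ]]
rel [ 0.0835697  -0.00092453 -0.19363838]
pix foot (np.float64(301.70511873651947), np.float64(210.85422292332908))
```

View pics/w1.png

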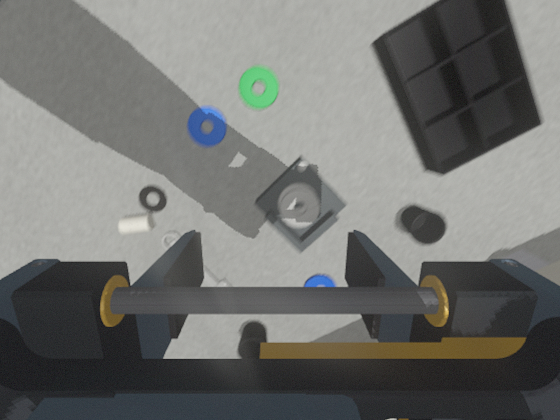

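The wrist view shows the foot as a diamond centred near (300,205), its stop corner at the bottom (300,250) and its marked corner at (303,165). The diagonal therefore lies along tool -x, so yaw -75° is real. I'll refine foot and discs from wrist depth.

```bash
python3 - <<'E'
from h import *
import pickle
w=pickle.load(open("w1.pkl","rb")); X=cloud(w)
P,R=rect(X,.565,.24,.08,.02,.06); print("block",np.round(R[0],1),np.round(R[1],1),R[2])
yaw=np.radians(R[2]%90-90); e=np.array([np.cos(yaw),np.sin(yaw)]); n=np.array([-e[1],e[0]])
hole=np.array(R[0])+8*e+8*n; print("hole",hole,"yaw",np.degrees(yaw))
d=P[:,:2]*1000-hole; L=np.c_[d@e,d@n,P[:,2]*1000]
m=(L[:,2]>53)&(L[:,2]<58)&(L[:,0]<27)&(L[:,1]<27)
c,r=cv2.minEnclosingCircle(L[m,:2].astype(np.float32)); print("top disc in foot axes",c,r,m.sum(),np.median(L[m,2]))
# lower discs: points between heights
for z0,z1 in((32,39),(39,45),(45,52.5)):
    k=(L[:,2]>z0)&(L[:,2]<z1)&(L[:,0]<24)&(L[:,1]<24)
    print(z0,k.sum(), L[k,:2].min(0) if k.any() else'', L[k,:2].max(0) if k.any() else'')
# zoomed picture of heights
img=cv2.resize(w["pixels"][150:260,240:360],(720,660),interpolation=cv2.INTER_CUBIC)
save("w1c",np.clip(img[:600]*1.3,0,255).astype(np.uint8))
E
```

```text
block [562.8 240.7] [96.6 96.4] 14.952280044555664
hole [572.56124952 235.00085032] yaw -75.04771995544434
top disc in foot axes (-6.555644512176514, -11.466386795043945) 27.696544647216797 1044 54.64553190719754
32 138 [-54.43190491 -54.97948829] [23.48419504 23.42151733]
39 38 [-36.00193007 -44.4232741 ] [ 6.44034312 -7.33656304]
45 292 [-36.26828054 -44.58601741] [20.40630697  4.48447019]
```

View pics/w1c.png

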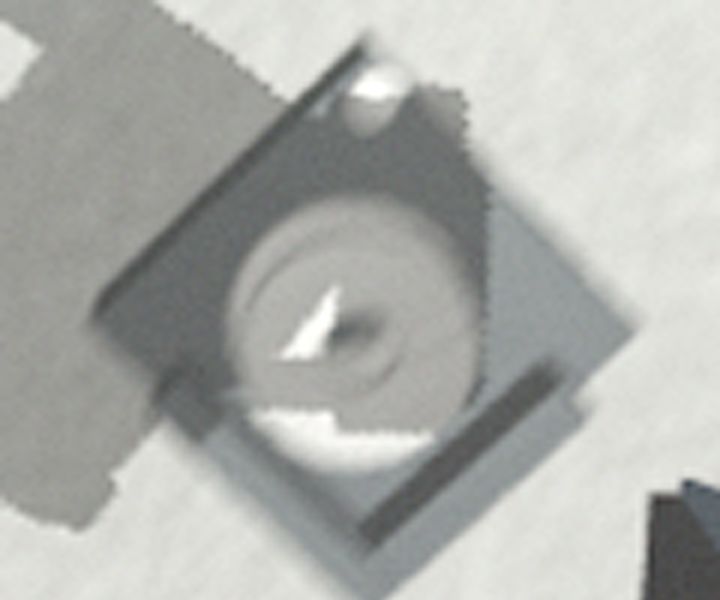

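```bash
python3 - <<'E'
from h import *
import pickle
yaw=np.radians(-75.05); e=np.array([np.cos(yaw),np.sin(yaw)]); n=np.array([-e[1],e[0]]); hole=np.array([572.6,235.0])
w=pickle.load(open("w1.pkl","rb")); a=pickle.load(open("c0.pkl","rb"))[0]
for c in(w,a):
    X=cloud(c).reshape(-1,3)*1000; d=X[:,:2]-hole; D=np.c_[(d@e+d@n)/2**.5,(d@n-d@e)/2**.5,X[:,2]]
    k=(abs(D[:,1])<10)&(D[:,0]<-38)&(D[:,0]>-85)
    for lo in range(-82,-38,4):
        q=D[k&(D[:,0]>=lo)&(D[:,0]<lo+4)]; print(lo,len(q),np.round(np.percentile(q[:,2],[5,50,95,100]),1) if len(q) else'')
    k=(abs(D[:,0]+68)<9)&(abs(D[:,1])<12)&(D[:,2]>31.5)&(D[:,2]<45); print(D[k].mean(0),D[k].min(0),D[k].max(0),k.sum())
    # disc heights: boundary of each level along directions away from stop
    for z0,z1 in((34,42),(42,50),(50,57)):
        k=(D[:,2]>z0)&(D[:,2]<z1)&(D[:,0]<-20)&(D[:,0]>-60); 
        print("lvl",z0,k.sum(),D[k].min(0),D[k].max(0)) if k.any() else 0
E
```

```text
-82 1100 [357.2 368.  376.6 377.9]
-78 1354 [357.4 370.2 376.1 377.9]
-74 3769 [370.1 390.3 395.7 397. ]
-70 2917 [370.6 389.  396.2 397. ]
-66 1218 [285.8 395.  396.1 396.8]
-62 917 [274.8 322.  365.6 369.8]
-58 496 [ 31.2 327.1 361.7 365.1]
-54 411 [ 30.5 320.9 357.3 360.7]
-50 357 [ 30.4 315.2 352.8 356. ]
-46 352 [ 30.9 309.4 347.8 351.5]
-42 352 [ 46.8 329.3 343.9 377.1]
[-68.24531853   0.30686192  34.06572613] [-75.31285105 -10.54583848  31.57306321] [-59.81801107  11.81356613  36.53519736] 74
lvl 34 12 [-59.8086855  -30.09435157  34.81924638] [-31.57160293 190.76486272  41.9012728 ]
lvl 42 206 [-59.23737001 -32.88398947  42.81441082] [-20.10898833 192.12071688  49.98834675]
lvl 50 423 [-40.20777936 -28.90141869  50.34220911] [-20.41534189  22.19677395  56.61555345]
-82 13 [-3.6 -1.   1.1  1.2]
-78 14 [-1.4  8.5 28.2 28.5]
-74 18 [-2.3 25.4 33.9 34.9]
-70 14 [ 3.1 30.9 34.9 35.6]
-66 14 [27.2 31.  35.3 35.8]
-62 15 [27.  29.7 31.8 32.2]
-58 10 [26.5 30.1 31.7 31.9]
-54 13 [26.5 29.7 32.8 33.9]
-50 14 [26.6 29.1 31.6 33.7]
-46 12 [27.3 37.1 46.  46.2]
-42 13 [41.5 44.7 51.7 56.5]
[-66.31169769   0.64035636  33.23086742] [-72.38482962  -7.25779036  31.68469775] [-59.29093312   6.58755416  35.79859915] 19
lvl 34 12 [ -57.85625296 -872.55737997   34.03857984] [-23.52067814 192.01248699  41.95588118]
lvl 42 59 [-59.06981532 -32.84617807  42.40295297] [-20.39495974 196.61893997  49.94211795]
lvl 50 113 [-38.05162513 -31.84727404  50.07214408] [-20.41420341  20.27715782  56.82108917]
```

The marked corner carries a bump about 5 mm high at foot (-48,-48), so I won't push along the diagonal. Instead I push along foot +x first, then +y. I turn the tool so that foot x = -tool x and foot y = +tool y, and shut the fingers.

```bash
python3 -m creep '[[[0,0,20,0,0,0.157,255],[0,0,20,0,0,0.157,255],[0,0,20,0,0,0.157,255],[0,0,20,0,0,0.157,255],[0,0,20,0,0,0.157,255]]]' 20; cat >> h.py <<'E'
yaw=np.radians(-75.05); e=np.array([np.cos(yaw),np.sin(yaw)]); n=np.array([-e[1],e[0]]); hole=np.array([572.6,235.0])
def st():
    s=manip.state(); p=s["eef_pos"]*1000; d=p[:2]-hole; f=s["ft_force"]; R=Ro.from_quat(s["tool_rot"]).as_matrix()
    print("t",s["time_s"],"foot xy",np.round([d@e,d@n],1),"z",round(p[2],1),"F foot xyz",np.round([f[:2]@e,f[:2]@n,f[2]],1),"toolx in foot",np.round([R[:2,0]@e,R[:2,0]@n],3),"tilt",np.round(R[:2,2],3),"w",round(s["grip_width"]*1e3,1))
if __name__=="__main__": st()
E
python3 h.py
```

```text
time_s: 2.02
eef_pos: [0.5144, 0.2249, 0.1507]
tool_rot: [0.609, 0.793, -0.0, -0.0]
ft_force: [0.2, 0.1, -0.3]
grip_width: 0.0442
t 2.025 foot xy [ -5.2 -58.8] z 150.7 F foot xyz [-0.1  0.2 -0.3] toolx in foot [-1.    -0.001] tilt [-0. -0.] w 44.2
```

```bash
python3 -m creep '[[[24,16,15,0,0,0,255],[24,16,15,0,0,0,255],[23,16,15,0,0,0,255],[0,0,30,0,0,0,255],[0,0,25,0,0,0,255]]]'; python3 -m creep '[[[0,0,12,0,0,0,255],[0,0,3,0,0,0,255],[0,0,2,0,0,0,255]]]';  python3 h.py
```

```text
time_s: 2.65
eef_pos: [0.5418, 0.3063, 0.0502]
tool_rot: [0.607, 0.795, -0.0, -0.0]
ft_force: [-0.2, -0.5, -0.4]
grip_width: 0.0006
time_s: 3.02
eef_pos: [0.5427, 0.3062, 0.0352]
tool_rot: [0.607, 0.795, 0.0, 0.0]
ft_force: [0.6, 0.8, -0.5]
grip_width: 0.0006
t 3.025 foot xy [-76.5 -10.5] z 35.2 F foot xyz [-0.6  0.8 -0.5] toolx in foot [-1.    -0.006] tilt [0.001 0.   ] w 0.6
```

```bash
python3 -m creep '[[[0,0,1.5,0,0,0,255],[-6,0,0,0,0,0,255],[-5,0,0,0,0,0,255],[-4,0,0,0,0,0,255],[-3,0,0,0,0,0,255]]]'; python3 h.py;  python3 -m creep '[[[-3,0,0,0,0,0,255],[-3,0,0,0,0,0,255],[-2,0,0,0,0,0,255],[0,0,0,0,0,0,255]]]'; python3 h.py
```

```text
time_s: 3.65
eef_pos: [0.5471, 0.2884, 0.0331]
tool_rot: [0.607, 0.795, -0.0, -0.0]
ft_force: [-1.0, -0.6, -0.6]
grip_width: 0.0002
t 3.65 foot xy [-58.1 -10.9] z 33.1 F foot xyz [ 0.3 -1.1 -0.6] toolx in foot [-1.    -0.006] tilt [-0.  0.] w 0.2
time_s: 4.15
eef_pos: [0.5491, 0.2809, 0.033]
tool_rot: [0.607, 0.795, -0.0, -0.0]
ft_force: [0.1, 1.1, -0.3]
grip_width: 0.0006
t 4.15 foot xy [-50.4 -10.8] z 33.0 F foot xyz [-1.   0.4 -0.3] toolx in foot [-1.    -0.006] tilt [-0. -0.] w 0.6
```

```bash
python3 - <<'E'
from h import *
w=manip.camera("wrist");a=manip.camera("top")
x,y=proj(a,[.57,.235,.05]); x,y=int(x),int(y)
i2=cv2.resize(a["pixels"][y-30:y+30,x-30:x+30],(400,400),interpolation=cv2.INTER_CUBIC)
i1=cv2.resize(w["pixels"][150:290,210:350],(400,400),interpolation=cv2.INTER_CUBIC)
x,y=proj(w,[.57,.235,.05]);print(x,y)
x,y=int(x),int(y); i1=cv2.resize(w["pixels"][max(0,y-70):y+70,max(0,x-70):x+70],(400,400),interpolation=cv2.INTER_CUBIC)
save("p1",np.clip(np.hstack([i1,i2])*1.4,0,255).astype(np.uint8))
E
```

```text
287.3510123718055 315.9605596497297
```

View pics/p1.png

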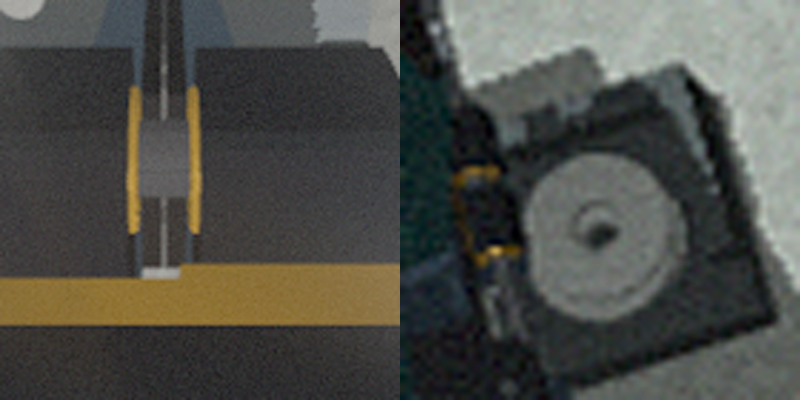

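The top view (right half) shows the finger at (490,230) touching the stack's left edge, with the discs flat. I carry on in small rows until the wall is felt.

```bash
python3 -m creep '[[[-1.5,0,0,0,0,0,255],[-1.5,0,0,0,0,0,255],[-1,0,0,0,0,0,255]]]'; python3 h.py;  python3 -m creep '[[[-1,0,0,0,0,0,255],[-0.5,0,0,0,0,0,255]]]'; python3 h.py;python3 -m creep '[[[-0.5,0,0,0,0,0,255],[0,0,0,0,0,0,255]]]'; python3 h.py
```

```text
time_s: 4.62
eef_pos: [0.5502, 0.2771, 0.033]
tool_rot: [0.607, 0.795, -0.0, -0.0]
ft_force: [0.3, -0.3, -0.6]
grip_width: 0.0004
t 4.625 foot xy [-46.4 -10.8] z 33.0 F foot xyz [ 0.4  0.2 -0.6] toolx in foot [-1.    -0.006] tilt [-0. -0.] w 0.4
time_s: 4.88
eef_pos: [0.5506, 0.2756, 0.033]
tool_rot: [0.607, 0.795, 0.0, 0.0]
ft_force: [0.5, -0.7, -0.7]
grip_width: 0.0004
t 4.875 foot xy [-44.9 -10.8] z 33.0 F foot xyz [ 0.8  0.3 -0.7] toolx in foot [-1.    -0.006] tilt [ 0. -0.] w 0.4
time_s: 5.12
eef_pos: [0.5507, 0.2752, 0.033]
tool_rot: [0.607, 0.795, 0.0, 0.0]
ft_force: [0.4, 0.1, -0.1]
grip_width: 0.0003
t 5.125 foot xy [-44.5 -10.8] z 33.0 F foot xyz [-0.   0.4 -0.1] toolx in foot [-1.    -0.006] tilt [ 0. -0.] w 0.3
```

```bash
for i in 1 ; do python3 -m creep '[[[-0.5,0,0,0,0,0,255],[-0.5,0,0,0,0,0,255]]]' >/dev/null; python3 h.py;python3 -m creep '[[[-0.5,0,0,0,0,0,255],[0,0,0,0,0,0,255]]]'>/dev/null; python3 h.py; done
```

```text
t 5.375 foot xy [-43.5 -10.8] z 33.0 F foot xyz [ 0.   0.4 -0.8] toolx in foot [-1.    -0.006] tilt [-0. -0.] w 0.3
t 5.625 foot xy [-43.  -10.8] z 33.0 F foot xyz [-0.6 -0.4 -0.3] toolx in foot [-1.    -0.006] tilt [0. 0.] w 0.3
```

```bash
python3 -m creep '[[[-0.5,0,0,0,0,0,255],[-0.5,0,0,0,0,0,255]]]' >/dev/null; python3 h.py;python3 -m creep '[[[-0.5,0,0,0,0,0,255],[-0.5,0,0,0,0,0,255]]]'>/dev/null; python3 h.py; 
```

```text
t 5.875 foot xy [-42.  -10.8] z 33.0 F foot xyz [ 0.2 -0.  -0.5] toolx in foot [-1.    -0.006] tilt [-0. -0.] w 0.1
t 6.125 foot xy [-41.  -10.8] z 33.0 F foot xyz [-0.1 -0.7 -0.4] toolx in foot [-1.    -0.006] tilt [-0. -0.] w 0.4
```

```bash
python3 - <<'E'
from h import *
a=manip.camera("top")
X=cloud(a)
d=X[...,:2]*1000-hole; L=np.stack([d@e,d@n,X[...,2]*1000],-1).reshape(-1,3)
m=(L[:,2]>53)&(L[:,2]<57.5)&(abs(L[:,0])<45)&(L[:,0]>-36)&(abs(L[:,1]+10)<45)
print(m.sum(),L[m].min(0),L[m].max(0)); c,r=cv2.minEnclosingCircle(L[m,:2].astype(np.float32)); print(c,r)
E
```

```text
210 [-27.94939414 -36.8200223   53.00157181] [40.02011556 34.86385724 57.47242365]
(9.373553276062012, 0.7332744598388672) 45.29062271118164
```

```bash
cat >> h.py <<'E'
def disc(c):
    X=cloud(c); d=X[...,:2]*1000-hole; L=np.stack([d@e,d@n,X[...,2]*1000],-1).reshape(-1,3)
    m=(L[:,2]>52.5)&(L[:,2]<57)&(L[:,0]<26)&(L[:,1]<26)&(L[:,0]>-50)&(L[:,1]>-50)
    Q=L[m,:2]; 
    # fit 28mm circle: maximise points inside
    from scipy.optimize import minimize
    f=lambda c:np.sum(np.maximum(0,np.hypot(*(Q-c).T)-28)**2)
    best=minimize(f,Q.mean(0),method="Nelder-Mead").x
    print("disc",np.round(best,1),"pts",len(Q),"ext",np.round(Q.min(0),1),np.round(Q.max(0),1),"out",np.sum(np.hypot(*(Q-best).T)>29.5))
E
python3 -m creep '[[[-0.5,0,0,0,0,0,255],[-0.5,0,0,0,0,0,255]]]' >/dev/null; python3 h.py
python3 - <<'E'
from h import *
st();disc(manip.camera("top"))
E
```

```text
t 6.425 foot xy [-40.  -10.8] z 33.1 F foot xyz [ 1.1  0.7 -0.4] toolx in foot [-1.    -0.006] tilt [0. 0.] w 0.4
t 6.425 foot xy [-40.  -10.8] z 33.1 F foot xyz [ 1.1  0.7 -0.4] toolx in foot [-1.    -0.006] tilt [0. 0.] w 0.4
disc [ -5.2 -10.3] pts 181 ext [-25.1 -35.7] [21.2 17.5] out 0
```

```bash
python3 - <<'E'
from h import *
a=manip.camera("top"); b=manip.camera("scene")
def crop(c,r,k):
    x,y=map(int,proj(c,[.565,.245,.045])); return cv2.resize(c["pixels"][y-r:y+r,x-r:x+r],(k,k),interpolation=cv2.INTER_CUBIC),(x-r,y-r)
i1,o1=crop(a,25,400); i2,o2=crop(b,35,400); print(o1,o2)
# mark hole axis at z .054 and nominal disc home
for c,i,o,r in((a,i1,o1,25),(b,i2,o2,35)):
    pts=[]
    for t in np.linspace(0,2*np.pi,60):
        q=hole+28*np.cos(t)*e+28*np.sin(t)*n; u=proj(c,[q[0]/1e3,q[1]/1e3,.054]); pts.append([(u[0]-o[0]+.5)*200/r,(u[1]-o[1]+.5)*200/r])
    cv2.polylines(i,[np.array(pts,np.int32)],True,(255,60,60),1)
save("p2",np.clip(np.hstack([i1,i2])*1.3,0,255).astype(np.uint8))
E
```

```text
(140, 197) (300, 121)
```

View pics/p2.png

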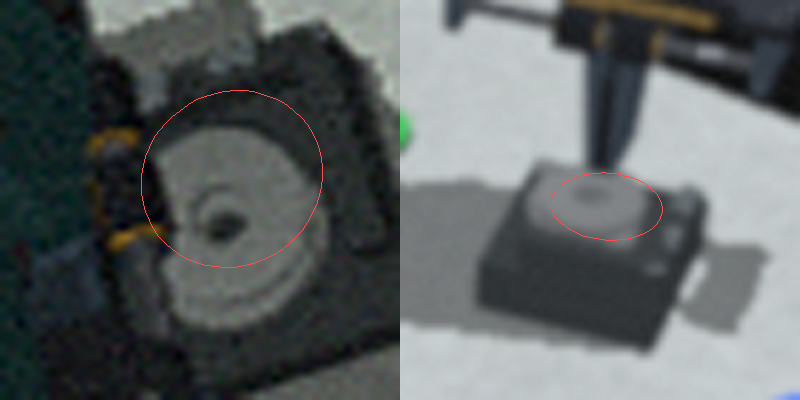

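```bash
python3 - <<'E'
from h import *
a=manip.camera("top")
for u,v in((225,218),(221,222)):
    X=world(a,140+u/8-.5,197+v/8-.5,.054)[:2]*1000-hole; print("hole/disc foot xy",X@e,X@n)
# finger tip profile: points in foot frame near finger from both cams
for c in(a,manip.camera("scene"),manip.camera("wrist")):
    X=cloud(c); d=X[...,:2]*1000-hole; L=np.stack([d@e,d@n,X[...,2]*1000],-1).reshape(-1,3)
    for z in range(35,110,10):
        m=(abs(L[:,2]-z)<5)&(L[:,0]>-70)&(L[:,0]<-20)&(abs(L[:,1]+11)<25)
        if m.sum()>2: print(z,m.sum(),np.round(L[m].min(0),1),np.round(L[m].max(0),1))
    print()
st()
E
```

```text
hole/disc foot xy -5.343623039642435 -11.343618620649858
hole/disc foot xy -6.841806715990607 -12.156563837141029
35 11 [-46.2 -33.6  30.2] [-30.  -13.   35.3]
45 9 [-29.  -35.4  40.8] [-20.4 -29.6  47.2]
55 20 [-26.2 -32.7  50.1] [-20.2 -11.2  59.7]
65 3 [-35.2 -21.   62.5] [-21.6 -18.8  68.8]

35 3 [-49.9   6.3  30.3] [-29.8  12.2  31.2]
55 30 [-30.4 -30.8  50.8] [-20.    9.   58.8]
65 20 [-53.5 -19.9  60.4] [-20.2  -1.7  69.9]
75 15 [-50.7 -20.8  71.5] [-20.3  -1.2  78. ]
85 23 [-51.4 -21.2  80. ] [-20.    0.1  89.1]
95 24 [-47.7 -22.   90. ] [-20.5   1.   99.9]
105 29 [-41.1 -22.4 100.4] [-20.1   2.  109.8]

35 1587 [-57.3 -36.   30. ] [-23.   14.   37.3]
45 81 [-37.4 -35.7  40.5] [-29.8 -12.1  49.9]
55 98 [-58.  -19.6  50.4] [-20.1  -6.2  59.9]
65 182 [-58.1 -22.2  60.1] [-55.3  -2.9  70. ]
75 251 [-58.1 -22.9  70. ] [-54.7  -2.   79.9]
85 311 [-58.1 -23.7  80.1] [-55.   -1.4  90. ]
95 388 [-58.4 -24.5  90. ] [-55.1  -0.6 100. ]
105 214 [-58.1 -17.5 100. ] [-55.2  -7.6 109.9]

t 6.725 foot xy [-40.  -10.8] z 33.0 F foot xyz [-0.2  0.3  0.3] toolx in foot [-1.    -0.006] tilt [ 0. -0.] w 0.3
```

```bash
python3 - <<'E'
from h import *
import pickle
a0,b0=pickle.load(open("c0.pkl","rb")); 
for nm,c in(("top0",a0),("top1",manip.camera("top")),("sc0",b0),("sc1",manip.camera("scene"))):
    print(nm); disc(c)
    X=cloud(c); d=X[...,:2]*1000-hole; L=np.stack([d@e,d@n,X[...,2]*1000],-1).reshape(-1,3)
    for z0,z1 in((52.5,57),(60,75),(75,90),(90,105)):
        m=(L[:,2]>z0)&(L[:,2]<z1)&(abs(L[:,0]+20)<45)&(abs(L[:,1]+11)<8)
        if m.sum(): print("  z",z0,"x range",np.round(np.percentile(L[m,0],[0,5,50,95,100]),1),m.sum())
pickle.dump((manip.camera("top"),manip.camera("scene")),open("c1.pkl","wb"))
E
```

```text
top0
disc [ -5.8 -10.1] pts 212 ext [-32.3 -36.4] [20.6 16.8] out 0
  z 52.5 x range [-32.3 -30.1  -1.3  18.3  20.6] 61
top1
disc [ -5.7 -10. ] pts 196 ext [-25.9 -37.2] [20.7 17. ] out 0
  z 52.5 x range [-24.2 -19.8   6.2  19.9  20.7] 50
  z 60 x range [-21.8 -21.8 -21.7 -21.5 -21.5] 2
sc0
disc [-3.5 -9.5] pts 101 ext [-31.3 -36.1] [23.4 16.1] out 0
  z 52.5 x range [-31.3 -29.5   5.9  23.2  23.4] 35
sc1
disc [-3.3 -9.6] pts 100 ext [-28.1 -37. ] [22.5 17.5] out 0
  z 52.5 x range [-28.1 -24.2   3.5  18.7  22.5] 26
  z 60 x range [-25.9 -25.7 -21.9 -20.1 -18. ] 24
  z 75 x range [-25.4 -25.  -22.1 -18.8 -18.3] 21
  z 90 x range [-26.2 -25.  -21.9 -18.9 -17.9] 25
```

The top disc has not moved and no force is felt, although the finger's outline now overlaps the disc's edge. The part of the finger that touches must be narrower than it looks near the tip. I go on in small steps, watching the disc and the force.

```bash
python3 -m creep '[[[-1,0,0,0,0,0,255],[-1,0,0,0,0,0,255]]]' >/dev/null; python3 - <<'E'
from h import *
import pickle
st();a=manip.camera("top");b=manip.camera("scene");disc(a);disc(b)
a0,b0=pickle.load(open("c0.pkl","rb"))
def crop(c,r,k):
    x,y=map(int,proj(c,[.565,.245,.045])); return cv2.resize(c["pixels"][y-r:y+r,x-r:x+r],(k,k),interpolation=cv2.INTER_CUBIC)
w=manip.camera("wrist"); x,y=map(int,proj(w,[.55,.27,.045])); print(x,y)
save("p3",np.clip(np.vstack([np.hstack([crop(a0,22,300),crop(a,22,300)]),np.hstack([crop(b0,30,300),crop(b,30,300)])])*1.3,0,255).astype(np.uint8))
E
```

```text
t 7.175 foot xy [-37.9 -10.8] z 33.0 F foot xyz [ 0.4 -0.8 -0. ] toolx in foot [-1.    -0.006] tilt [-0. -0.] w 0.6
disc [ -4.9 -10.5] pts 174 ext [-24.  -36.7] [20.8 17.2] out 0
disc [-4.1 -9.8] pts 96 ext [-27.9 -35.6] [23.8 15. ] out 0
273 245
```

View pics/p3.png

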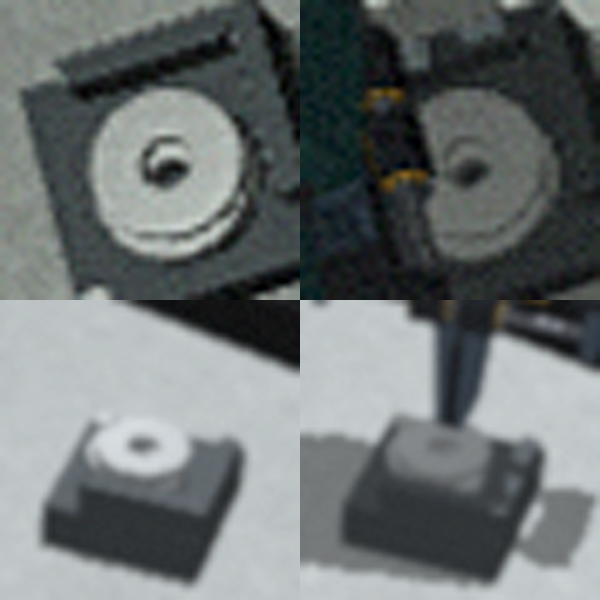

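```bash
python3 - <<'E'
from h import *
w=manip.camera("wrist"); b=manip.camera("scene"); a=manip.camera("top"); st()
for nm,c in(("w",w),("s",b),("t",a)):
    X=cloud(c); d=X[...,:2]*1000-hole; L=np.stack([d@e,d@n,X[...,2]*1000],-1).reshape(-1,3)
    for z in range(31,100,4):
        m=(abs(L[:,2]-z)<2)&(L[:,0]>-58)&(L[:,0]<-16)&(abs(L[:,1]+11)<14)
        if m.sum(): print(nm,z,m.sum(),"x",np.round(np.percentile(L[m,0],[0,50,100]),1),"y",np.round([L[m,1].min(),L[m,1].max()],1))
x,y=map(int,proj(w,[.547,.28,.06])); y=min(y,300);print(x,y)
i=w["pixels"][y-75:y+75,x-100:x+100]; save("p4",np.clip(cv2.resize(i,(800,600),interpolation=cv2.INTER_CUBIC)*1.5,0,255).astype(np.uint8))
E
```

```text
t 7.475 foot xy [-38.  -10.8] z 33.0 F foot xyz [ 0.5 -0.3  0.6] toolx in foot [-1.    -0.006] tilt [-0. -0.] w 0.6
w 31 795 x [-57.4 -50.  -31.6] y [-25.   3.]
w 35 4 x [-35.3 -34.9 -34.5] y [-12.9 -12.1]
w 39 1 x [-36.2 -36.2 -36.2] y [-12.1 -12.1]
w 43 5 x [-37.  -36.7 -36.1] y [-12.8 -12.1]
w 47 10 x [-37.4 -35.7 -34.1] y [-12.8 -12.1]
w 51 5 x [-35.4 -35.1 -34.6] y [-12.8 -12.1]
w 55 66 x [-55.4 -29.4 -16.6] y [-17.8  -7.3]
w 59 51 x [-55.7 -54.2 -53.1] y [-20.2  -4.4]
w 63 68 x [-55.7 -55.2 -53.5] y [-21.8  -3.3]
w 67 81 x [-55.7 -55.1 -53.4] y [-22.1  -3. ]
w 71 85 x [-56.  -55.2 -53.4] y [-22.5  -2.7]
w 75 101 x [-55.8 -55.2 -53.3] y [-23.   -2.2]
w 79 124 x [-56.  -55.1 -52.1] y [-23.1  -1.9]
w 83 110 x [-56.  -55.2 -53.3] y [-23.4  -1.6]
w 87 130 x [-55.9 -55.2 -53.3] y [-23.7  -1.4]
w 91 153 x [-56.3 -55.3 -53.4] y [-24.3  -0.8]
w 95 171 x [-56.1 -55.2 -53.3] y [-24.6  -0.6]
w 99 122 x [-56.1 -55.2 -53.3] y [-23.9  -0.7]
s 35 1 x [-19.8 -19.8 -19.8] y [-19.2 -19.2]
s 39 1 x [-16.3 -16.3 -16.3] y [-15.3 -15.3]
s 43 3 x [-18.3 -17.1 -16.1] y [-16.1 -12.2]
s 51 8 x [-29.5 -22
[... 322 characters left out ...]
18.3] y [-20.1  -0.5]
s 83 13 x [-47.  -20.4 -16.3] y [-23.   -0.8]
s 87 12 x [-43.8 -20.9 -17.5] y [-24.   0.]
s 91 8 x [-20.8 -19.3 -18. ] y [-23.8   0.2]
s 95 12 x [-49.9 -21.4 -17.1] y [-23.6   1. ]
s 99 12 x [-47.2 -20.2 -18.1] y [-24.2   1.3]
t 31 8 x [-43.5 -41.7 -39.7] y [-24.4 -13. ]
t 35 1 x [-17.5 -17.5 -17.5] y [-8.7 -8.7]
t 51 13 x [-23.3 -18.7 -16.3] y [-22.3   2.8]
t 55 3 x [-23.9 -23.2 -17.1] y [-24.4  -2.8]
t 59 1 x [-16.4 -16.4 -16.4] y [-22.2 -22.2]
t 63 3 x [-32.4 -19.5 -19. ] y [-20.  -16.8]
t 67 3 x [-33.7 -20.3 -19.8] y [-20.5 -14.7]
t 71 1 x [-20. -20. -20.] y [-20.8 -20.8]
t 75 1 x [-31.2 -31.2 -31.2] y [-20.3 -20.3]
t 83 1 x [-31.4 -31.4 -31.4] y [-22. -22.]
272 240
```

View pics/p4.png

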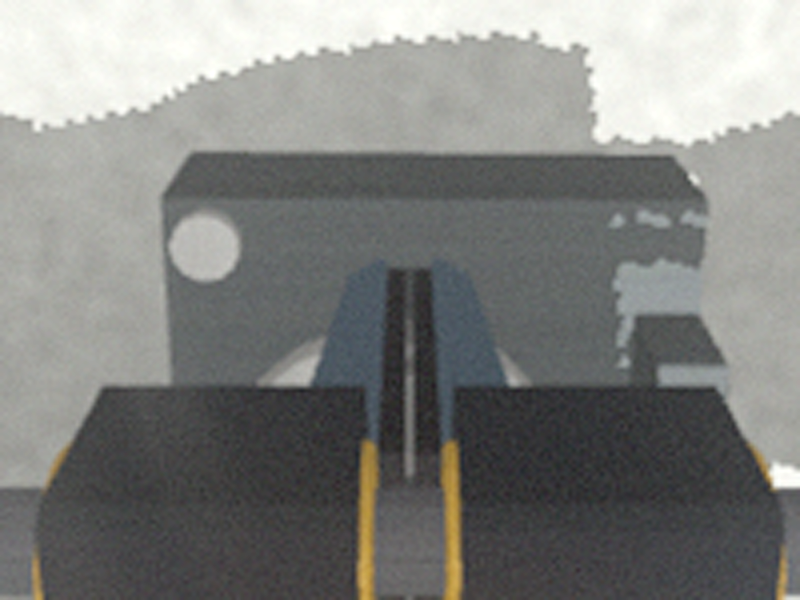

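```bash
python3 - <<'E'
from h import *
import pickle
w=pickle.load(open("w1.pkl","rb")); X=cloud(w).reshape(-1,3)*1000
R=Ro.from_quat([0.256,0.967,0,0]).as_matrix(); T=(X-np.array([515.1,223.3,251.5]))@R
m=(T[:,2]<60)&(T[:,2]>-120)&(abs(T[:,0])<40)&(abs(T[:,1])<70)
Q=T[m]
for z in range(-80,40,5):
    k=abs(Q[:,2]-z)<2.5
    if k.sum(): print("open toolz",z,k.sum(),"x",np.round([Q[k,0].min(),Q[k,0].max()],1),"|y|",np.round([abs(Q[k,1]).min(),abs(Q[k,1]).max()],1))
s=manip.state(); print(s["joint_pos"]); R=Ro.from_quat(s["tool_rot"]).as_matrix()
X=cloud(manip.camera("wrist")).reshape(-1,3)*1000; T=(X-s["eef_pos"]*1000)@R
m=(T[:,2]<60)&(T[:,2]>-120)&(abs(T[:,0]-16)<4)&(abs(T[:,1])<20); Q=T[m]
for z in range(-80,10,3):
    k=abs(Q[:,2]-z)<1.5
    if k.sum(): print("shut toolz",z,k.sum(),"x",np.round([Q[k,0].min(),Q[k,0].max()],1),"y",np.round([Q[k,1].min(),Q[k,1].max()],1))
E
```

```text
open toolz -80 1105 x [-17.1  19.4] |y| [43.9 59.9]
open toolz -75 611 x [-16.7  19.6] |y| [44.  59.6]
open toolz -70 496 x [-15.4  19.5] |y| [43.9 58.8]
open toolz -65 462 x [-15.2  19.1] |y| [44. 58.]
open toolz -60 395 x [-15.5  19.3] |y| [44.  57.4]
open toolz -55 396 x [-3. 19.] |y| [44.  57.2]
open toolz -50 355 x [-5.6 19. ] |y| [43.9 57.1]
open toolz -45 371 x [-8.9 19. ] |y| [43.9 56.5]
open toolz -40 338 x [-11.5  19.1] |y| [44.1 56. ]
open toolz -35 350 x [-14.2  19. ] |y| [44.  56.1]
open toolz -30 304 x [-15.5  18.9] |y| [44. 56.]
open toolz -25 242 x [-15.   18.8] |y| [44.2 54. ]
open toolz -20 9 x [-5.5 16.6] |y| [44.7 48.3]
[4.15152322e-01 4.72768609e-01 1.95699421e+00 5.30880352e-06
 7.11848786e-01 1.48178855e-01]
shut toolz -80 88 x [12.  17.9] y [-5.8  2.5]
shut toolz -77 104 x [12.2 17.8] y [-6.3  3. ]
shut toolz -74 64 x [15.3 18.2] y [-6.4  3.1]
shut toolz -71 60 x [15.1 18.1] y [-6.5  3.3]
shut toolz -68 71 x [15.6 18.2] y [-6.6  3.4]
shut toolz -65 116 x [15.3 18.3] y [-13.5  10.2]
shut toolz -62 124 x [15.5 18.4] y [-13.7  10.4]
shut toolz -59 117 x [15.5 18.1] y [-13.5  10.1]
shut toolz -56 103 x [15.2 18. ] y [-12.7   9.3]
shut toolz -53 97 x [15.6 18.1] y [-12.8   9.5]
shut toolz -50 87 x [15.4 18. ] y [-12.6   9.2]
shut toolz -47 96 x [14.4 18. ] y [-12.2   8.9]
shut toolz -44 75 x [15.6 18. ] y [-11.8   8.4]
shut toolz -41 68 x [15.3 17.9] y [-12.    8.7]
shut toolz -38 69 x [15.4 18.1] y [-11.6   7.8]
shut toolz -35 63 x [15.6 17.8] y [-11.2   7.9]
shut toolz -32 52 x [15.5 17.8] y [-10.8   7.4]
shut toolz -29 53 x [15.6 18. ] y [-10.9   7.5]
shut toolz -26 34 x [15.5 17.6] y [-8.1  4.7]
shut toolz -23 17 x [15.4 17.6] y [-6.9  3.5]
shut toolz -20 1 x [16.6 16.6] y [-7. -7.]
shut toolz 1 326 x [12.  19.5] y [-19.7  19.7]
shut toolz 4 279 x [12.2 19.4] y [-19.8  19.9]
shut toolz 7 79 x [18.4 19.2] y [-19.3  19.9]
```

Wrist depth puts the fingertips about 21 mm behind the reported TCP, both open and shut. That explains the lack of contact: the tips were passing just above the top disc at about z 55. From now on I use tip = TCP + 21 mm in z. I'll retreat, go down with care and push again.

```bash
python3 -m creep '[[[12,0,0,0,0,0,255],[12,0,0,0,0,0,255],[8,0,0,0,0,0,255],[0,0,8,0,0,0,255],[0,0,5,0,0,0,255]]]'>/dev/null; python3 h.py;  python3 -m creep '[[[0,0,3,0,0,0,255],[0,0,2,0,0,0,255],[0,0,0,0,0,0,255]]]' >/dev/null; python3 h.py; python3 - <<'E'
from h import *
w=manip.camera("wrist"); s=manip.state(); R=Ro.from_quat(s["tool_rot"]).as_matrix()
X=cloud(w).reshape(-1,3)*1000; T=(X-s["eef_pos"]*1000)@R
m=(abs(T[:,0]-16)<3)&(abs(T[:,1])<20)&(T[:,2]<5)&(T[:,2]>-60)
print("lowest finger toolz pctl",np.percentile(T[m,2],[95,99,100]), "world z min",np.sort(X[m,2])[:8])
d=X[:,:2]-hole; L=np.c_[d@e,d@n,X[:,2]]
for z0,z1 in((31.5,38),(39,46),(47,53),(53.5,57)):
    k=(L[:,2]>z0)&(L[:,2]<z1)&(L[:,0]<20)&(L[:,1]<20)&(L[:,0]>-49)&(L[:,1]>-60)&(L[:,0]+L[:,1]>-85)
    if k.sum()>3: print(z0,k.sum(),np.round(L[k].min(0),1),np.round(L[k].max(0),1))
E
```

```text
t 8.15 foot xy [-69.9 -11.3] z 19.3 F foot xyz [ 0.3  0.1 -0.6] toolx in foot [-1.    -0.006] tilt [-0.001 -0.   ] w 0.4
t 8.525 foot xy [-69.8 -11. ] z 14.9 F foot xyz [-0.1  0.2  0.2] toolx in foot [-1.    -0.006] tilt [-0. -0.] w 0.2
lowest finger toolz pctl [-26.43995704 -23.5298265  -22.41830601] world z min [37.46282934 37.56297533 37.67128681 37.69525776 37.74372638 38.09145816
 38.33003228 38.3415022 ]
53.5 50 [-20.5 -16.5  53.6] [-17.5  -8.9  55.4]
```

```bash
python3 -m creep '[[[0,0,2,0,0,0,255],[0,0,1,0,0,0,255],[0,0,0,0,0,0,255]]]' >/dev/null; python3 h.py; python3 -m creep '[[[-5,0,0,0,0,0,255],[-4,0,0,0,0,0,255],[-4,0,0,0,0,0,255],[-3,0,0,0,0,0,255],[-2,0,0,0,0,0,255]]]'>/dev/null; python3 h.py;  python3 -m creep '[[[-2,0,0,0,0,0,255],[-2,0,0,0,0,0,255],[0,0,0,0,0,0,255]]]'>/dev/null; python3 - <<'E'
from h import *
st();disc(manip.camera("top"));disc(manip.camera("scene"))
E
```

```text
t 8.95 foot xy [-70. -11.] z 12.0 F foot xyz [-0.3  0.5 -0.4] toolx in foot [-1.    -0.006] tilt [-0. -0.] w 0.4
t 9.575 foot xy [-51.9 -10.8] z 12.1 F foot xyz [-1.4 -0.2 -0.5] toolx in foot [-1.    -0.006] tilt [0. 0.] w 0.3
t 9.95 foot xy [-47.9 -10.8] z 12.0 F foot xyz [-0.   0.2  0.5] toolx in foot [-1.    -0.006] tilt [-0. -0.] w 0.3
disc [ -2.7 -10.9] pts 228 ext [-39.8 -36.8] [25.6 16.1] out 3
disc [-5.6 -8.9] pts 118 ext [-46.4 -36.9] [25.5 14.9] out 14
```

The disc is moving now. I go on until the wall is felt.

```bash
python3 -m creep '[[[-1.5,0,0,0,0,0,255],[-1.5,0,0,0,0,0,255],[0,0,0,0,0,0,255]]]' >/dev/null; python3 h.py; python3 -m creep '[[[-0.5,0,0,0,0,0,255],[-0.5,0,0,0,0,0,255]]]'>/dev/null; python3 h.py;  python3 -m creep '[[[-0.5,0,0,0,0,0,255],[0,0,0,0,0,0,255]]]'>/dev/null; python3 h.py
```

```text
t 10.425 foot xy [-45.8 -10.2] z 12.2 F foot xyz [-9.8  1.7 -1.9] toolx in foot [-1.    -0.006] tilt [0.001 0.002] w 0.6
t 10.675 foot xy [-45.6  -9.8] z 12.5 F foot xyz [-19.6   2.7  -1.1] toolx in foot [-1.    -0.005] tilt [0.002 0.003] w 0.5
t 10.925 foot xy [-45.5  -9.4] z 12.6 F foot xyz [-22.1   3.2  -2.6] toolx in foot [-1.    -0.006] tilt [0.002 0.003] w 0.6
```

The wall is felt at 22 N. I back off, lift, turn 90° so the flat finger side faces foot +y (the finger backs are chamfered), and set up for the second push.

```bash
python3 -m creep '[[[3,0,0,0,0,0,255],[5,0,0,0,0,0,255],[0,0,-20,0,0,0,255],[0,0,-20,0,0,-0.16,255],[0,0,-5,0,0,-0.16,255]]]' >/dev/null; python3 h.py; python3 -m creep '[[[0,0,0,0,0,-0.16,255],[0,0,0,0,0,-0.16,255],[0,0,0,0,0,-0.16,255],[0,0,0,0,0,-0.16,255],[0,0,0,0,0,-0.16,255]]]' >/dev/null;  python3 -m creep '[[[0,0,0,0,0,-0.16,255],[0,0,0,0,0,-0.16,255],[0,0,0,0,0,-0.13,255],[0,0,0,0,0,0,255]]]' >/dev/null;python3 h.py
python3 - <<'E'
from h import *
disc(manip.camera("top"))
disc(manip.camera("scene"))
E
```

```text
t 11.55 foot xy [-51.5  -9.8] z 59.7 F foot xyz [-0.8  1.2 -0.6] toolx in foot [-0.946 -0.325] tilt [0.002 0.001] w 0.4
t 12.675 foot xy [-51.4 -10.5] z 58.2 F foot xyz [ 0.5 -0.5  0. ] toolx in foot [ 0.004 -1.   ] tilt [0.001 0.   ] w 0.6
disc [-0.1 -9.5] pts 144 ext [-26.9 -36.1] [26.  13.9] out 0
disc [ 2.1 -9. ] pts 111 ext [-25.1 -36.9] [24.2 17.3] out 0
```

```bash
python3 -m creep '[[[20,-17,0,0,0,0,255],[22,-18,0,0,0,0,255],[20,-16,0,0,0,0,255],[0,0,20,0,0,0,255],[0,0,18,0,0,0,255]]]' >/dev/null; python3 h.py; python3 -m creep '[[[0,0,5,0,0,0,255],[0,0,3,0,0,0,255],[0,0,0,0,0,0,255]]]' >/dev/null;python3 h.py
```

```text
t 13.4 foot xy [ -0.4 -72.1] z 18.1 F foot xyz [-0.1  0.6  0.1] toolx in foot [ 0.004 -1.   ] tilt [0. 0.] w 0.3
t 13.775 foot xy [ -0.4 -72.3] z 11.0 F foot xyz [-0.3  0.6  0.1] toolx in foot [ 0.005 -1.   ] tilt [ 0. -0.] w 0.1
```

```bash
python3 -m creep '[[[-4,0,-1,0,0,0,255],[-4,0,0,0,0,0,255],[-3,0,0,0,0,0,255],[-3,0,0,0,0,0,255],[-3,0,0,0,0,0,255]]]' >/dev/null; python3 h.py; python3 -m creep '[[[-3,0,0,0,0,0,255],[-2,0,0,0,0,0,255],[-2,0,0,0,0,0,255],[0,0,0,0,0,0,255]]]' >/dev/null;python3 h.py;  python3 -m creep '[[[-1,0,0,0,0,0,255],[-0.5,0,0,0,0,0,255]]]' >/dev/null;python3 h.py
```

```text
t 14.4 foot xy [ -0.2 -55.6] z 12.0 F foot xyz [ 0.2 -1.7  1. ] toolx in foot [ 0.005 -1.   ] tilt [-0. -0.] w 0.4
t 14.9 foot xy [ -0.3 -48.4] z 12.0 F foot xyz [-0.8  0.2 -0.4] toolx in foot [ 0.005 -1.   ] tilt [0. 0.] w 0.3
t 15.15 foot xy [ -0.3 -47.1] z 12.0 F foot xyz [ 0.6 -1.9  0.4] toolx in foot [ 0.005 -1.   ] tilt [-0. -0.] w 0.6
```

```bash
python3 -m creep '[[[-0.5,0,0,0,0,0,255],[-0.5,0,0,0,0,0,255]]]' >/dev/null; python3 h.py; python3 -m creep '[[[-0.5,0,0,0,0,0,255],[0,0,0,0,0,0,255]]]' >/dev/null;python3 h.py;  python3 -m creep '[[[-0.5,0,0,0,0,0,255],[0,0,0,0,0,0,255]]]' >/dev/null;python3 h.py
```

```text
t 15.4 foot xy [ -0.3 -46.1] z 12.0 F foot xyz [-0.1 -2.  -0.4] toolx in foot [ 0.005 -1.   ] tilt [-0. -0.] w 0.5
t 15.65 foot xy [ -0.3 -45.5] z 12.0 F foot xyz [-0.4 -1.5 -0.8] toolx in foot [ 0.005 -1.   ] tilt [0. 0.] w 0.0
t 15.9 foot xy [ -0.3 -45. ] z 12.0 F foot xyz [-0.1 -1.7 -1. ] toolx in foot [ 0.005 -1.   ] tilt [ 0. -0.] w 0.7
```

```bash
python3 -m creep '[[[-0.5,0,0,0,0,0,255],[0,0,0,0,0,0,255]]]' >/dev/null; python3 h.py; python3 -m creep '[[[-0.5,0,0,0,0,0,255],[0,0,0,0,0,0,255]]]' >/dev/null;python3 h.py;  python3 -m creep '[[[-0.5,0,0,0,0,0,255],[0,0,0,0,0,0,255]]]' >/dev/null;python3 h.py
```

```text
t 16.15 foot xy [ -0.3 -44.5] z 12.0 F foot xyz [ 0.1 -1.6  0.1] toolx in foot [ 0.005 -1.   ] tilt [0. 0.] w 0.5
t 16.4 foot xy [ -0.4 -44.1] z 12.0 F foot xyz [ 0.2 -1.6 -0. ] toolx in foot [ 0.005 -1.   ] tilt [-0. -0.] w 0.7
t 16.65 foot xy [ -0.3 -43.8] z 12.0 F foot xyz [ 1.1 -2.5  1. ] toolx in foot [ 0.005 -1.   ] tilt [-0. -0.] w 0.4
```

```bash
python3 -m creep '[[[-0.5,0,0,0,0,0,255],[0,0,0,0,0,0,255]]]' >/dev/null; python3 h.py; python3 -m creep '[[[-0.5,0,0,0,0,0,255],[0,0,0,0,0,0,255]]]' >/dev/null;python3 h.py
```

```text
t 16.9 foot xy [ -0.3 -43.7] z 11.9 F foot xyz [-0.2 -4.5  1.7] toolx in foot [ 0.005 -1.   ] tilt [-0.001 -0.   ] w 0.3
t 17.15 foot xy [ -0.3 -43.6] z 11.7 F foot xyz [-0.4 -8.   2.9] toolx in foot [ 0.005 -1.   ] tilt [-0.002 -0.001] w 0.5
```

Wall felt on the second side, at 8 N. I back off, rise and check the alignment with the wrist camera.

```bash
python3 -m creep '[[[3,0,0,0,0,0,255],[5,0,0,0,0,0,255],[8,0,-50,0,0,0,255],[8,0,-50,0,0,0,0],[0,0,-40,0,0,0,0]]]' >/dev/null; python3 -m creep '[[[0,0,0,0,0,0,0],[0,0,0,0,0,0,0],[0,0,0,0,0,0,0]]]' ; python3 - <<'E'
from h import *
import pickle
w=manip.camera("wrist"); pickle.dump(w,open("w2.pkl","wb")); disc(w); disc(manip.camera("top")); st()
X=cloud(w)
P,R=rect(X,.565,.24,.08,.02,.06); print("block",np.round(R[0],1),np.round(R[1],1),R[2])
x,y=map(int,proj(w,[hole[0]/1e3,hole[1]/1e3,.054])); print(x,y)
y=min(y,359)
save("p5",np.clip(cv2.resize(w["pixels"][y-60:y+60,x-60:x+60],(600,600),interpolation=cv2.INTER_CUBIC)*1.3,0,255).astype(np.uint8))
E
```

```text
time_s: 18.15
eef_pos: [0.5075, 0.2177, 0.1507]
tool_rot: [-0.133, 0.991, -0.0, -0.001]
ft_force: [-0.2, 0.1, -0.5]
grip_width: 0.0473
disc [-2.  -0.8] pts 1629 ext [-28.9 -28.7] [25.8 25.9] out 0h.py:36: RuntimeWarning: Mean of empty slice.
  best=minimize(f,Q.mean(0),method="Nelder-Mead").x
  ret = um.true_divide(
Traceback (most recent call last):
  File "h.py", line 37, in disc
    print("disc",np.round(best,1),"pts",len(Q),"ext",np.round(Q.min(0),1),np.round(Q.max(0),1),"out",np.sum(np.hypot(*(Q-best).T)>29.5))
                                                              ~~~~~^^^
ValueError: zero-size array to reduction operation minimum which has no identity
```

```bash
python3 - <<'E'
from h import *
import pickle
w=pickle.load(open("w2.pkl","rb")); st()
X=cloud(w)
P,R=rect(X,.565,.24,.08,.02,.06); print("block",np.round(R[0],1),np.round(R[1],1),R[2])
d=X[...,:2]*1000-hole; L=np.stack([d@e,d@n,X[...,2]*1000],-1).reshape(-1,3)
for z0,z1 in((31.5,38),(38,46),(46,53),(53,57)):
    for t in range(170,290,20):
        u=np.array([np.cos(np.radians(t)),np.sin(np.radians(t))]); rr=L[:,:2]@u; k=(L[:,2]>z0)&(L[:,2]<z1)&(abs(L[:,:2]@[-u[1],u[0]])<2)&(rr>0)&(rr<50)
        if k.sum(): print(z0,t,k.sum(),np.round(np.percentile(rr[k],98),1),end="; ")
    print()
x,y=map(int,proj(w,[hole[0]/1e3,hole[1]/1e3,.054])); print(x,y)
y=min(y,359)
save("p5",np.clip(cv2.resize(w["pixels"][y-60:y+60,x-60:x+60],(600,600),interpolation=cv2.INTER_CUBIC)*1.3,0,255).astype(np.uint8))
E
```

```text
t 18.25 foot xy [ -0.1 -67.2] z 150.9 F foot xyz [ 0.5 -0.6 -0.6] toolx in foot [ 0.005 -1.   ] tilt [-0.002 -0.001] w 55.7
block [562.4 240.4] [96.7 95.9] 13.917481422424316
31.5 170 1 38.5; 31.5 190 4 38.8; 31.5 210 9 48.1; 31.5 230 12 46.1; 31.5 250 12 47.7; 31.5 270 19 47.6; 
38 170 1 11.0; 38 190 1 29.8; 38 210 4 29.9; 38 230 5 29.3; 38 250 12 28.6; 38 270 12 28.1; 
46 170 3 10.6; 46 190 1 29.2; 46 210 4 29.3; 46 230 4 29.0; 46 250 9 28.7; 46 270 7 28.2; 
53 170 57 28.2; 53 190 55 28.2; 53 210 54 28.5; 53 230 61 28.9; 53 250 61 28.2; 53 270 64 27.7; 
273 264
```

View pics/p5.png

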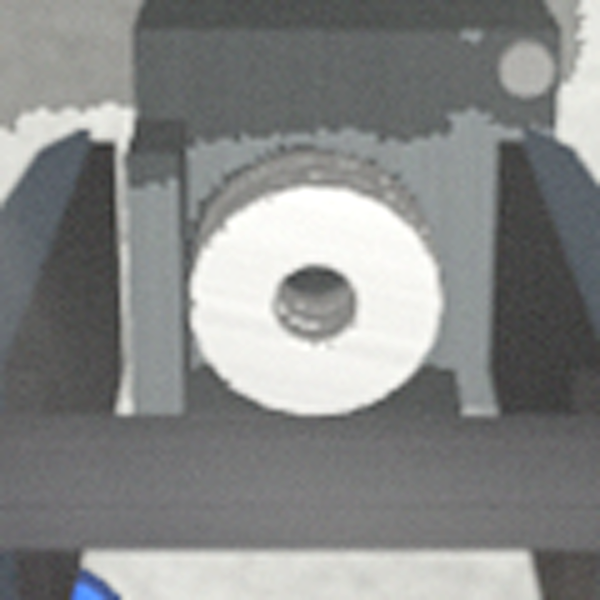

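The picture shows the three discs stacked true against both walls, with the hole rim at about (316,303) in the crop. Now to the holder for a wrist look at the pin.

```bash
python3 - <<'E'
from h import *
import pickle
w=pickle.load(open("w2.pkl","rb")); X=world(w,213+316/5-.4,204+303/5-.4,.054)*1000; print("disc hole",X,(X[:2]-hole)@e,(X[:2]-hole)@n)
E
python3 -m creep '[[[4,-25,-20,0,0,0,0],[8,-45,-20,0,0,0,0],[8,-45,-20,0,0,0,0],[8,-45,-20,0,0,0,0],[8,-45,-10,0,0,0,0]]]' >/dev/null;python3 -m creep '[[[8,-45,0,0,0,0,0],[8,-45,0,0,0,0,0],[8,-45,0,0,0,0,0],[8,-45,0,0,0,0,0],[8,-45,0,0,0,0,0]]]' >/dev/null;python3 -m creep '[[[2,-10,0,0,0,0,0],[0,0,0,0,0,0,0]]]'
python3 - <<'E'
from h import *
import pickle
w=manip.camera("wrist"); pickle.dump(w,open("w3.pkl","wb")); s=manip.state()
X=cloud(w)
for z0,z1 in((.05,.058),(.0585,.064),(.094,.105)):
    P,R=rect(X,.608,-.208,.05,z0,z1); print(z0,len(P),np.round(R[0],1),np.round(R[1],1),np.median(P[:,2]))
print(s["eef_pos"],Ro.from_quat(s["tool_rot"]).as_matrix().round(3))
x,y=map(int,proj(w,[.608,-.208,.09])); print(x,y); y=min(y,359)
save("p6",np.clip(cv2.resize(w["pixels"][y-60:y+60,x-60:x+60],(600,600),interpolation=cv2.INTER_CUBIC),0,255).astype(np.uint8))
E
```

```text
disc hole [571.30778786 237.23189264  54.        ] -2.4897057623639456 -0.672697688811016
time_s: 19.75
eef_pos: [0.5484, -0.227, 0.2413]
tool_rot: [-0.132, 0.991, 0.0, -0.0]
ft_force: [-0.1, 0.9, -0.4]
grip_width: 0.0916
0.05 1445 [ 608.  -208.3] [62.2 62.7] 0.05657456180833444
0.0585 156 [ 613.1 -208. ] [43.6 43.8] 0.06073012634714361
0.094 211 [ 606.7 -207.7] [18.6 18.8] 0.10047445082089203
[ 0.54844415 -0.22634669  0.2414637 ] [[-0.965 -0.263 -0.001]
 [-0.263  0.965  0.001]
 [ 0.001  0.001 -1.   ]]
276 240
```

View pics/p6.png

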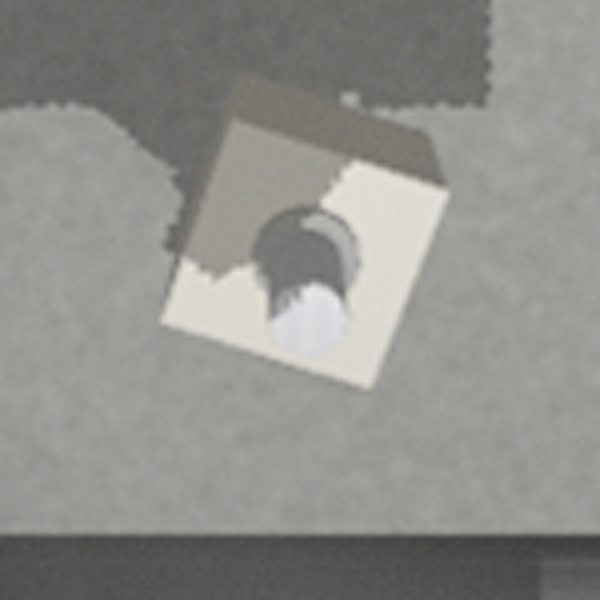

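Pin top is at z = 100 mm (expected 100) and its axis at (606.7,-207.7). Before grasping I fix the disc hole centre by fitting the top disc's outline in the last foot image.

```bash
python3 - <<'E'
from h import *
import pickle
w=pickle.load(open("w2.pkl","rb"))
X=cloud(w); d=X[...,:2]*1000-hole; L=np.stack([d@e,d@n,X[...,2]*1000],-1)
g=w["pixels"].mean(-1)
m=((abs(L[...,2]-54.5)<1.8)&(np.hypot(L[...,0]+1,L[...,1])<34)&(g>150)).astype(np.uint8)
cs,h=cv2.findContours(m,cv2.RETR_CCOMP,cv2.CHAIN_APPROX_NONE)
for c,hh in zip(cs,h[0]):
    if cv2.contourArea(c)<25: continue
    (u,v),ax,_=cv2.fitEllipse(c); Z=world(w,u,v,.054)*1000; q=Z[:2]-hole
    print("parent",hh[3],"centre px",round(u,1),round(v,1),np.round(ax,1),"world",np.round(Z,1),"foot",np.round([q@e,q@n],1))
# finger geometry in open state from w3
s=manip.state(); R=Ro.from_quat(s["tool_rot"]).as_matrix(); w=manip.camera("wrist")
T=(cloud(w).reshape(-1,3)-s["eef_pos"])*1000@R
k=(T[:,2]>-40)&(T[:,2]<-25)&(abs(T[:,1])<60)&(abs(T[:,0])<25)
l=k&(T[:,1]<0);r=k&(T[:,1]>0); print("inner faces y",np.percentile(T[l,1],[2,98]),np.percentile(T[r,1],[2,98]),"x",np.percentile(T[k,0],[1,99]))
k=(T[:,2]>-65)&(T[:,2]<-10)&(abs(T[:,1])<60)&(abs(T[:,1])>40)&(abs(T[:,0])<25); print("tip",np.percentile(T[k,2],[97,99,100]))
p=np.array([606.7,-207.7,42])-s["eef_pos"]*1000; print("delta in tool to pin",np.round(p@R,1))
E
```

```text
parent -1 centre px 275.4 263.7 [44.5 48.9] world [570.8 236.7  54. ] foot [-2.1 -1.3]
parent 0 centre px 275.4 264.3 [16.6 17.7] world [571.5 236.9  54. ] foot [-2.1 -0.6]
inner faces y [-53.95516381 -45.64677488] [45.22996922 53.510246  ] x [-13.8954691   19.23472144]
tip [-24.31166392 -23.14443405 -21.98010516]
delta in tool to pin [-61.2   2.5 199.4]
```

Rim and hole fits agree: the disc hole is at about (571.2,236.8) in the wrist-camera frame. I use the pin-to-hole vector from this same camera at the same orientation, so calibration bias cancels. Going to the grasp.

```bash
python3 -m creep '[[[-20,1,20,0,0,0,0],[-21,1,30,0,0,0,0],[-20,0.5,40,0,0,0,0],[0,0,40,0,0,0,0],[0,0,20,0,0,0,0]]]' >/dev/null; python3 -m creep '[[[0,0,20,0,0,0,0],[0,0,16,0,0,0,0],[0,0,10,0,0,0,0],[0,0,0,0,0,0,0]]]'; python3 - <<'E'
from h import *
s=manip.state(); R=Ro.from_quat(s["tool_rot"]).as_matrix(); print("to pin, tool axes",np.round((np.array([606.7,-207.7,42])-s["eef_pos"]*1000)@R,1))
E
```

```text
time_s: 20.98
eef_pos: [0.6067, -0.2085, 0.0457]
tool_rot: [-0.133, 0.991, 0.0, -0.0]
ft_force: [-0.2, 0.3, 0.8]
grip_width: 0.0916
to pin, tool axes [-0.2  0.8  3.7]
```

Good position. Down the last 3 mm, then close at 30 N.

```bash
python3 -m creep '[[[0,0.8,3,0,0,0,0],[0,0,0,0,0,0,255],[0,0,0,0,0,0,255],[0,0,0,0,0,0,255],[0,0,0,0,0,0,255]]]' 30;python3 -m creep '[[[0,0,0,0,0,0,255],[0,0,0,0,0,0,255],[0,0,0,0,0,0,255],[0,0,0,0,0,0,255],[0,0,0,0,0,0,255]]]'
```

```text
time_s: 21.6
eef_pos: [0.6067, -0.2078, 0.0431]
tool_rot: [-0.133, 0.991, -0.0, 0.0]
ft_force: [0.1, -0.9, -0.9]
grip_width: 0.0541
time_s: 22.22
eef_pos: [0.6067, -0.2077, 0.043]
tool_rot: [-0.133, 0.991, 0.0, -0.0]
ft_force: [-0.3, -0.2, 0.7]
grip_width: 0.0194
```

Pin gripped (19.4 mm). Lift straight up and carry.

```bash
python3 -m creep '[[[0,0,-10,0,0,0,255],[0,0,-20,0,0,0,255],[0,0,-30,0,0,0,255],[0,0,-30,0,0,0,255],[0,0,-20,0,0,0,255]]]';python3 -m creep '[[[-5,25,0,0,0,0,255],[-8,40,0,0,0,0,255],[-8,45,0,0,0,0,255],[-8,45,0,0,0,0,255],[-8,45,0,0,0,0,255]]]' >/dev/null;python3 -m creep '[[[-8,45,0,0,0,0,255],[-8,45,0,0,0,0,255],[-8,45,0,0,0,0,255],[-8,45,0,0,0,0,255],[-8,35,0,0,0,0,255]]]' >/dev/null;python3 -m creep '[[[-4,22,0,0,0,0,255],[0,0,0,0,0,0,255],[0,0,0,0,0,0,255]]]'; cat >> h.py <<'E'
def go(x=571.2,y=236.8,z=0):
    s=manip.state(); R=Ro.from_quat(s["tool_rot"]).as_matrix(); p=s["eef_pos"]*1000; f=s["ft_force"]
    print("t",round(s["time_s"],2),"tool delta",np.round((np.array([x,y,p[2]])-p)@R,2),"z",round(p[2],1),"F foot",np.round([f[:2]@e,f[:2]@n,f[2]],1),"tilt",np.round(R[:2,2],3),"w",round(s["grip_width"]*1e3,1),"T",np.round(s["wrist_torque"],2))
E
python3 -c "from h import *;go()"
```

```text
time_s: 22.85
eef_pos: [0.6073, -0.208, 0.1558]
tool_rot: [-0.133, 0.991, -0.001, 0.001]
ft_force: [-0.2, -0.3, -0.7]
grip_width: 0.0197
time_s: 24.48
eef_pos: [0.5696, 0.2345, 0.1527]
tool_rot: [-0.133, 0.991, -0.0, -0.0]
ft_force: [0.1, -0.7, -3.0]
grip_width: 0.0195
t 24.48 tool delta [-2.16  1.82 -0.  ] z 152.7 F foot [ 0.7 -0.1 -3. ] tilt [-0.001 -0.   ] w 19.5 T [ 0.06 -0.05  0.02]
```

```bash
python3 -m creep '[[[-2.2,1.8,10,0,0,0,255],[0,0,20,0,0,0,255],[0,0,18,0,0,0,255],[0,0,6,0,0,0,255],[0,0,0,0,0,0,255]]]' >/dev/null; python3 -c "from h import *;go()"; python3 -m creep '[[[0,0,2,0,0,0,255],[0,0,2,0,0,0,255],[0,0,2,0,0,0,255],[0,0,0,0,0,0,255]]]' >/dev/null; python3 -c "from h import *;go()"
```

```text
t 25.1 tool delta [ 0.19 -0.49  0.  ] z 98.3 F foot [-0.4 -0.1 -1.6] tilt [-0.001 -0.   ] w 19.7 T [ 0.09 -0.01 -0.  ]
t 25.6 tool delta [ 0.45 -0.57  0.  ] z 93.0 F foot [-0.7  0.1 -1.6] tilt [-0. -0.] w 19.5 T [ 0.06  0.04 -0.04]
```

```bash
python3 -m creep '[[[0.4,-0.5,1,0,0,0,255],[0,0,1,0,0,0,255],[0,0,1,0,0,0,255]]]' >/dev/null; python3 -c "from h import *;go()"; python3 -m creep '[[[0,0,1,0,0,0,255],[0,0,1,0,0,0,255],[0,0,1,0,0,0,255]]]' >/dev/null; python3 -c "from h import *;go()"; python3 -m creep '[[[0,0,1,0,0,0,255],[0,0,1,0,0,0,255]]]' >/dev/null; python3 -c "from h import *;go()"
```

```text
t 25.98 tool delta [ 0.11 -0.09 -0.  ] z 90.0 F foot [ 0.2 -0.1 -2. ] tilt [ 0. -0.] w 19.7 T [ 0.09  0.02 -0.02]
t 26.35 tool delta [ 0.1  -0.08  0.  ] z 87.0 F foot [ 0.4 -0.  -1.9] tilt [-0. -0.] w 19.6 T [ 0.04  0.04 -0.04]
t 26.6 tool delta [ 0.08 -0.07  0.  ] z 84.9 F foot [-0.1 -0.7 -1.2] tilt [-0. -0.] w 19.7 T [0.06 0.01 0.02]
```

The taper is in the hole with no contact force. Continue down gently.

```bash
for k in 1; do python3 -m creep '[[[0,0,1,0,0,0,255],[0,0,1,0,0,0,255],[0,0,1,0,0,0,255]]]' >/dev/null; python3 -c "from h import *;go()"; python3 -m creep '[[[0,0,1,0,0,0,255],[0,0,1,0,0,0,255],[0,0,1,0,0,0,255]]]' >/dev/null; python3 -c "from h import *;go()"; python3 -m creep '[[[0,0,1,0,0,0,255],[0,0,1,0,0,0,255],[0,0,1,0,0,0,255]]]' >/dev/null; python3 -c "from h import *;go()"; done
```

```text
t 26.98 tool delta [ 0.1  -0.08  0.  ] z 82.0 F foot [-0.2 -0.3 -1.3] tilt [-0.  0.] w 19.1 T [0.05 0.01 0.01]
t 27.35 tool delta [ 0.1  -0.07  0.  ] z 79.0 F foot [ 0.1 -0.3 -2.4] tilt [-0. -0.] w 19.0 T [0.04 0.01 0.  ]
t 27.73 tool delta [ 0.08 -0.05  0.  ] z 75.9 F foot [ 0.6 -0.4 -1.6] tilt [-0. -0.] w 20.1 T [ 0.05 -0.   -0.06]
```

```bash
for k in 1; do python3 -m creep '[[[0,0,1,0,0,0,255],[0,0,1,0,0,0,255],[0,0,1,0,0,0,255],[0,0,1,0,0,0,255]]]' >/dev/null; python3 -c "from h import *;go()"; python3 -m creep '[[[0,0,1,0,0,0,255],[0,0,1,0,0,0,255],[0,0,1,0,0,0,255],[0,0,1,0,0,0,255]]]' >/dev/null; python3 -c "from h import *;go()"; python3 -m creep '[[[0,0,1,0,0,0,255],[0,0,1,0,0,0,255],[0,0,1,0,0,0,255],[0,0,1,0,0,0,255]]]' >/dev/null; python3 -c "from h import *;go()"; done
```

```text
t 28.23 tool delta [ 0.09 -0.09 -0.  ] z 72.0 F foot [ 0.2  0.4 -1. ] tilt [ 0. -0.] w 19.1 T [ 0.08  0.04 -0.07]
t 28.73 tool delta [ 0.14 -0.06 -0.  ] z 68.0 F foot [ 0.3 -0.1 -1.8] tilt [0. 0.] w 19.8 T [ 0.02  0.   -0.  ]
t 29.23 tool delta [ 0.1  -0.08 -0.  ] z 64.0 F foot [ 0.4 -0.2 -2. ] tilt [0. 0.] w 18.9 T [0.05 0.05 0.02]
```

```bash
for k in 1; do python3 -m creep '[[[0,0,1,0,0,0,255],[0,0,1,0,0,0,255],[0,0,1,0,0,0,255],[0,0,1,0,0,0,255]]]' >/dev/null; python3 -c "from h import *;go()"; python3 -m creep '[[[0,0,1,0,0,0,255],[0,0,1,0,0,0,255],[0,0,1,0,0,0,255],[0,0,1,0,0,0,255]]]' >/dev/null; python3 -c "from h import *;go()"; python3 -m creep '[[[0,0,1,0,0,0,255],[0,0,1,0,0,0,255],[0,0,1,0,0,0,255]]]' >/dev/null; python3 -c "from h import *;go()"; done
```

```text
t 29.73 tool delta [ 0.11 -0.08 -0.  ] z 60.0 F foot [-0.1 -0.2 -1.7] tilt [0. 0.] w 19.6 T [ 0.03  0.01 -0.02]
t 30.23 tool delta [ 0.12 -0.07 -0.  ] z 56.0 F foot [ 0.1  1.1 -0.8] tilt [-0.  0.] w 19.3 T [ 0.06  0.03 -0.03]
t 30.6 tool delta [ 0.11 -0.08 -0.  ] z 53.0 F foot [-0.6 -0.9 -1.6] tilt [0. 0.] w 19.5 T [0.02 0.1  0.02]
```

```bash
for k in 1; do python3 -m creep '[[[0,0,1,0,0,0,255],[0,0,1,0,0,0,255],[0,0,1,0,0,0,255]]]' 45 >/dev/null; python3 -c "from h import *;go()"; python3 -m creep '[[[0,0,1,0,0,0,255],[0,0,1,0,0,0,255]]]' >/dev/null; python3 -c "from h import *;go()"; python3 -m creep '[[[0,0,1,0,0,0,255],[0,0,1,0,0,0,255]]]' >/dev/null; python3 -c "from h import *;go()"; done
```

```text
t 30.98 tool delta [ 0.04 -0.04  0.  ] z 50.0 F foot [ 0.8 -0.5 -0.5] tilt [-0. -0.] w 19.5 T [-0.06  0.1   0.06]
t 31.23 tool delta [0.07 0.01 0.  ] z 48.0 F foot [ 1.1 -2.2  2.2] tilt [-0. -0.] w 19.1 T [-0.22  0.32 -0.01]
t 31.48 tool delta [ 0.34 -0.12 -0.  ] z 46.2 F foot [-1.1 -1.5  4.1] tilt [0. 0.] w 19.3 T [ 0.03  0.35 -0.07]
```

The catches are felt (about 5 N). Go on in small rows to the seat.

```bash
for k in 1; do python3 -m creep '[[[0,0,1,0,0,0,255],[0,0,1,0,0,0,255]]]' >/dev/null; python3 -c "from h import *;go()"; python3 -m creep '[[[0,0,1,0,0,0,255],[0,0,0.5,0,0,0,255]]]' >/dev/null; python3 -c "from h import *;go()"; python3 -m creep '[[[0,0,0.5,0,0,0,255],[0,0,0.5,0,0,0,255]]]' >/dev/null; python3 -c "from h import *;go()"; done
```

```text
t 31.73 tool delta [ 0.45 -0.15 -0.  ] z 44.3 F foot [-0.1 -1.8  6.8] tilt [0.001 0.   ] w 19.2 T [ 0.08  0.49 -0.02]
t 31.98 tool delta [ 0.21 -0.13 -0.  ] z 42.6 F foot [-0.5 -2.9  5.6] tilt [0. 0.] w 19.3 T [ 0.1   0.53 -0.03]
t 32.23 tool delta [ 0.17 -0.15 -0.  ] z 41.6 F foot [-0.4 -2.4  5.8] tilt [0. 0.] w 19.3 T [0.04 0.42 0.01]
```

```bash
for k in 1; do python3 -m creep '[[[0,0,0.5,0,0,0,255],[0,0,0,0,0,0,255]]]' >/dev/null; python3 -c "from h import *;go()"; python3 -m creep '[[[0,0,0.5,0,0,0,255],[0,0,0,0,0,0,255]]]' >/dev/null; python3 -c "from h import *;go()";  done
```

```text
t 32.48 tool delta [ 0.1 -0.1 -0. ] z 41.0 F foot [-1.2 -1.9  4.2] tilt [-0.  0.] w 19.1 T [0.16 0.34 0.04]
t 32.73 tool delta [ 0.17 -0.11  0.  ] z 40.9 F foot [-0.9 -5.3 11.5] tilt [-0.  0.] w 19.2 T [-0.1   0.87  0.04]
```

Force rises sharply at z 40.9 (home expected at 41.0). One more small row confirms the seat; then release.

```bash
python3 -m creep '[[[0,0,0.4,0,0,0,255],[0,0,0,0,0,0,255]]]' >/dev/null; python3 -c "from h import *;go()"; python3 -m creep '[[[0,0,-0.6,0,0,0,255],[0,0,0,0,0,0,0],[0,0,0,0,0,0,0],[0,0,0,0,0,0,0],[0,0,0,0,0,0,0]]]' >/dev/null; python3 -m creep '[[[0,0,0,0,0,0,0],[0,0,0,0,0,0,0],[0,0,0,0,0,0,0],[0,0,0,0,0,0,0]]]' >/dev/null; python3 -c "from h import *;go()"
```

```text
t 32.98 tool delta [ 0.31 -0.14 -0.  ] z 40.9 F foot [-1.3 -6.1 16.6] tilt [0. 0.] w 19.1 T [-0.14  1.19  0.05]
t 34.1 tool delta [ 0.09 -0.09  0.  ] z 40.7 F foot [-0.2  0.9  0.9] tilt [-0. -0.] w 91.0 T [ 0.09 -0.01  0.04]
```

```bash
python3 -m creep '[[[0,0,-15,0,0,0,0],[0,0,-30,0,0,0,0],[0,0,-40,0,0,0,0],[15,0,-40,0,0,0,0],[30,0,-40,0,0,0,0]]]' >/dev/null; python3 -m creep '[[[30,0,0,0,0,0,0],[0,0,0,0,0,0,0],[0,0,0,0,0,0,0]]]'; python3 - <<'E'
from h import *
w=manip.camera("wrist"); X=cloud(w)*1000; d=X[...,:2]-np.array([571.2,236.8]); L=np.stack([d@e,d@n,X[...,2]],-1).reshape(-1,3)
for nm,z0,z1,r in(("pin top",92,104,25),("flange",56.2,62,17),("disc top",52.6,55.8,32)):
    k=(L[:,2]>z0)&(L[:,2]<z1)&(np.hypot(L[:,0],L[:,1])<r)&(L[:,0]<26)&(L[:,1]<26)
    if k.any(): print(nm,k.sum(),"z",np.round(np.percentile(L[k,2],[10,50,90]),1),"centre",np.round(cv2.minEnclosingCircle(L[k,:2].astype(np.float32)),1) if 0 else np.round((L[k,:2].min(0)+L[k,:2].max(0))/2,1))
x,y=map(int,proj(w,[.571,.237,.07])); y=min(y,349);print(x,y)
save("p7",np.clip(cv2.resize(w["pixels"][y-70:y+70,x-70:x+70],(600,600),interpolation=cv2.INTER_CUBIC)*1.2,0,255).astype(np.uint8))
E
```

```text
time_s: 35.1
eef_pos: [0.4995, 0.2173, 0.2063]
tool_rot: [-0.133, 0.991, 0.0, 0.0]
ft_force: [-0.6, 0.1, 0.6]
grip_width: 0.0913
pin top 248 z [95.8 98.3 99.4] centre [0.4 0.6]
flange 182 z [57.7 58.8 59.8] centre [ 0.5 -2.3]
disc top 740 z [53.5 54.5 55.4] centre [-0.7 -0.6]
274 254
```

View pics/p7.png

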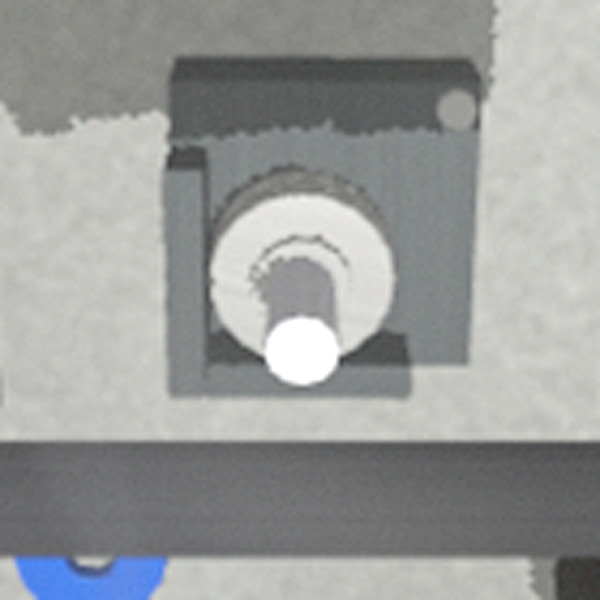

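The picture shows the pin upright through the stack, its flange flat on the top disc at (303,270). The flange top is at 58.8 mm against 54.5 for the disc, the 4 mm step of a seated flange. The robot is clear, so I hand in.

```bash
python3 -c "
from h import *
print(manip.sign_off())"
```

```text
the job is handed in; nothing more can be done
None
```

The job is done and handed in at about 35 s. The discs are against the stop, the pin is seated through all three, and the arm is clear. The hand-in gives no verdict, so this rests on my own checks.

**What I did:** I slid the discs home along foot +x and then +y, feeling each wall (22 N and 8 N peak). I took the pin from the holder and passed it through all three discs with no noticeable resistance. I pressed it past the catches at about 4–7 N to a firm seat at 16.6 N, then let go and drew back.

**Last checks:**
- **Pin and discs:** the pin's flange top was at 58.8 mm and the disc top at 54.5 mm. That is the 4 mm step expected of a seated flange, with both readings about 0.5 mm high. The pin top was at 98 mm, and the top disc's centre was within about 1 mm of my hole fit.
- **Seat depth:** the force rose sharply at a tool height of 40.9 mm, against 41.0 mm expected.
- **Bystanders:** I never moved the gripper near them, but I took no final measurement of their positions.

**What disagreed:**
- **Tool tip:** the fingertips measured about 21 mm short of the reported TCP. My first pass therefore slid just over the discs without touching them; I corrected for it from the wrist depth images.
- **Foot yaw:** it measured about -75°, outside the stated -45 ± 20.
- **Bump on the foot:** there is an unlisted 5 mm bump on the foot's near corner, so I pushed along the two axes rather than the diagonal.
- **Hole position:** the hole found from the disc rim and from the block outline differed by about 2 mm. I used the rim, and the pin went in cleanly.

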